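# Load, clamp and switch on a four-place leak-test fixture

## Task

Leak-test the brass non-return valves lying on the bench: lay every one in a nest of the test fixture, one to a nest and lengthwise between gang bar and port, then use the square steel tube as an extension bar to throw the clamp lever past its dead point until it locks. After that, with the stylus, flip on the tester's rocker for each loaded nest (they stand in the same order, first nearest the robot) and leave those of empty nests off, and lay both tools back flat on the grey mat. Work lever and rockers with the tools, never with the gripper itself; no rocker may be on unless the clamp is locked, and leave the tin, the ferrule and the hex key alone.

Things in the scene. Friction and masses are not known exactly. Their poses are not given: they have to be found in the camera images.
- fixture: leak-test fixture fixed to the bench: plate 335 x 285 x 10 mm, origin under its middle, z up. Four black nests 68 mm apart along x; on their +y side a port block (top 81 mm up) with a sprung rubber seal for each nest; on their -y side a steel gang bar that a toggle clamp pushes to +y. Guide rods along y, 152 mm each side of the middle, 45 mm up
- nest1 (a point): nest 1 (nearest the robot): middle of the free space, 45 mm up, where a valve's centre comes when laid along y; axes as the fixture's. Bed 15 mm below, 46 mm wide, with flared side walls 8 mm high, 33 mm apart at the bed, 40 mm at the top. Clamp open, gang bar and seal are 89 mm apart; shutting slides the valve about 12 mm to +y onto the seal
- nest2 (a point): nest 2 (second): middle of the free space, 45 mm up, where a valve's centre comes when laid along y; axes as the fixture's. Bed 15 mm below, 46 mm wide, with flared side walls 8 mm high, 33 mm apart at the bed, 40 mm at the top. Clamp open, gang bar and seal are 89 mm apart; shutting slides the valve about 12 mm to +y onto the seal
- nest3 (a point): nest 3 (third): middle of the free space, 45 mm up, where a valve's centre comes when laid along y; axes as the fixture's. Bed 15 mm below, 46 mm wide, with flared side walls 8 mm high, 33 mm apart at the bed, 40 mm at the top. Clamp open, gang bar and seal are 89 mm apart; shutting slides the valve about 12 mm to +y onto the seal
- nest4 (a point): nest 4 (farthest from the robot): middle of the free space, 45 mm up, where a valve's centre comes when laid along y; axes as the fixture's. Bed 15 mm below, 46 mm wide, with flared side walls 8 mm high, 33 mm apart at the bed, 40 mm at the top. Clamp open, gang bar and seal are 89 mm apart; shutting slides the valve about 12 mm to +y onto the seal
- clamp_lever (a joint): toggle clamp lever, turning about an upright axis: 0 at the open stop, counter-clockwise from above shuts it; dead point at 1.40 rad, locked stop at 1.50. A strong return spring (up to 1.3 N m, half way) throws it back to 0 if let go before the dead point; past it, it stays locked
- lever_pivot (a point): on the lever's upright axis, at the height of the lever's rod (60 mm above the bench); fixed to the fixture, 100 mm to -y of its middle
- lever_tip (a point): outer end of the lever's plain round steel rod (12 mm thick, level, round-ended, 95 mm from the pivot; free of the hub beyond 35 mm from it). At 0 rad it points to -140 degrees in the fixture's frame (back towards the robot and to its right), locked to -54 degrees
- tube: extension bar: square steel tube 140 mm long along its x, 25 mm outside, 20 mm clear bore open at both ends, about 240 g; origin at its centre. It slips loosely over the lever's rod; starts on the mat
- stylus: stylus: black square plastic handle 13 x 13 mm, from 60 mm behind to 30 mm ahead (+x) of the origin, then a 5 mm steel rod to the tip 94 mm ahead; origin on its centre line; 50 g; starts on the mat
- stylus_tip (a point): the stylus's tip, on its centre line
- tester: grey tester box 120 x 110 x 55 mm fixed to the bench, origin under its middle, z up; a round gauge and a display on the +y half of its top, and on the -y half (towards the fixture) a row along x of four white rockers 18 mm apart, each 12 mm wide (x) and 26 mm long (y)
- rocker1 (a joint): rocker of nest 1, pivot at x = -27, y = -22, z = 55 mm in the tester's frame (1 nearest the robot). 0 off: its -y end stands 8 mm above the tester's top. Pressing that end down (about 3 N, 9 to 10 mm from the pivot, to about 1 mm above the top) turns it on, 0.60; it snaps over at 0.30. Pressing the +y end turns it off
- rocker2 (a joint): rocker of nest 2, pivot at x = -9, y = -22, z = 55 mm in the tester's frame (1 nearest the robot). 0 off: its -y end stands 8 mm above the tester's top. Pressing that end down (about 3 N, 9 to 10 mm from the pivot, to about 1 mm above the top) turns it on, 0.60; it snaps over at 0.30. Pressing the +y end turns it off
- rocker3 (a joint): rocker of nest 3, pivot at x = 9, y = -22, z = 55 mm in the tester's frame (1 nearest the robot). 0 off: its -y end stands 8 mm above the tester's top. Pressing that end down (about 3 N, 9 to 10 mm from the pivot, to about 1 mm above the top) turns it on, 0.60; it snaps over at 0.30. Pressing the +y end turns it off
- rocker4 (a joint): rocker of nest 4, pivot at x = 27, y = -22, z = 55 mm in the tester's frame (1 nearest the robot). 0 off: its -y end stands 8 mm above the tester's top. Pressing that end down (about 3 N, 9 to 10 mm from the pivot, to about 1 mm above the top) turns it on, 0.60; it snaps over at 0.30. Pressing the +y end turns it off
- mat: grey rubber tool mat fixed to the bench, 160 (x) x 200 (y) x 4 mm, origin under its middle
- valve1: brass non-return valve, may be absent: square body 36 (x) x 30 x 30 mm with a 22 mm round threaded stub at each end, 60 mm long in all along its x, alike both ways round; origin at its centre; about 250 g; lies flat on the bench at the start
- valve2: brass non-return valve, may be absent: square body 36 (x) x 30 x 30 mm with a 22 mm round threaded stub at each end, 60 mm long in all along its x, alike both ways round; origin at its centre; about 250 g; lies flat on the bench at the start
- valve3: brass non-return valve, may be absent: square body 36 (x) x 30 x 30 mm with a 22 mm round threaded stub at each end, 60 mm long in all along its x, alike both ways round; origin at its centre; about 250 g; lies flat on the bench at the start
- valve4: brass non-return valve, may be absent: square body 36 (x) x 30 x 30 mm with a 22 mm round threaded stub at each end, 60 mm long in all along its x, alike both ways round; origin at its centre; about 250 g; lies flat on the bench at the start
- tin: flat round green tin, 80 mm across, 22 mm high; leave it alone
- ferrule: steel pipe ferrule, 50 mm flange, 30 mm high; leave it alone
- hex_key: dark L-shaped hex key, 110 x 34 mm; leave it alone
There are look-alikes about, which are no part of the job. Several things have the shape of the tube; the one meant has the colours described above.

How it is judged:
On the way, in this order (a step that is already met when the one before it is completed fails the run):
1. every valve lies in a nest, one to a nest, with the clamp still open (height (world z) of each of valve1, valve2, valve3, valve4 below 0.049 m and angle between the x axis of each of valve1, valve2, valve3, valve4 and the y axis of fixture, either way round below 0.15 rad and (distance between valve1 and nest1 below 0.02 m or distance between valve1 and nest2 below 0.02 m or distance between valve1 and nest3 below 0.02 m or distance between valve1 and nest4 below 0.02 m) and (distance between valve2 and nest1 below 0.02 m or distance between valve2 and nest2 below 0.02 m or distance between valve2 and nest3 below 0.02 m or distance between valve2 and nest4 below 0.02 m) and (distance between valve3 and nest1 below 0.02 m or distance between valve3 and nest2 below 0.02 m or distance between valve3 and nest3 below 0.02 m or distance between valve3 and nest4 below 0.02 m) and (distance between valve4 and nest1 below 0.02 m or distance between valve4 and nest2 below 0.02 m or distance between valve4 and nest3 below 0.02 m or distance between valve4 and nest4 below 0.02 m) and linear speed of each of valve1, valve2, valve3, valve4 below 0.03 m/s and value of joint clamp_lever below 0.6 rad), for 0.2 s.
2. the lever has been thrown past its dead point and holds every valve against its port (height (world z) of each of valve1, valve2, valve3, valve4 below 0.049 m and angle between the x axis of each of valve1, valve2, valve3, valve4 and the y axis of fixture, either way round below 0.15 rad and (distance between valve1 and nest1 below 0.02 m or distance between valve1 and nest2 below 0.02 m or distance between valve1 and nest3 below 0.02 m or distance between valve1 and nest4 below 0.02 m) and y of each of valve1, valve2, valve3, valve4 in the frame of fixture above 0.0485 m and (distance between valve2 and nest1 below 0.02 m or distance between valve2 and nest2 below 0.02 m or distance between valve2 and nest3 below 0.02 m or distance between valve2 and nest4 below 0.02 m) and (distance between valve3 and nest1 below 0.02 m or distance between valve3 and nest2 below 0.02 m or distance between valve3 and nest3 below 0.02 m or distance between valve3 and nest4 below 0.02 m) and (distance between valve4 and nest1 below 0.02 m or distance between valve4 and nest2 below 0.02 m or distance between valve4 and nest3 below 0.02 m or distance between valve4 and nest4 below 0.02 m) and value of joint clamp_lever above 1.44 rad), for 0.3 s.
3. the rockers of the loaded nests are on and those of the empty nests off (((distance between any of valve1, valve2, valve3, valve4 and nest1 below 0.03 m and value of joint rocker1 above 0.5 rad) or (distance between each of valve1, valve2, valve3, valve4 and nest1 above 0.03 m and value of joint rocker1 below 0.1 rad)) and ((distance between any of valve1, valve2, valve3, valve4 and nest2 below 0.03 m and value of joint rocker2 above 0.5 rad) or (distance between each of valve1, valve2, valve3, valve4 and nest2 above 0.03 m and value of joint rocker2 below 0.1 rad)) and ((distance between any of valve1, valve2, valve3, valve4 and nest3 below 0.03 m and value of joint rocker3 above 0.5 rad) or (distance between each of valve1, valve2, valve3, valve4 and nest3 above 0.03 m and value of joint rocker3 below 0.1 rad)) and ((distance between any of valve1, valve2, valve3, valve4 and nest4 below 0.03 m and value of joint rocker4 above 0.5 rad) or (distance between each of valve1, valve2, valve3, valve4 and nest4 above 0.03 m and value of joint rocker4 below 0.1 rad)) and value of joint clamp_lever above 1.44 rad), for 0.2 s.
At the end, for the whole second after the job is handed in: Lever locked (above 1.44 rad); each valve in a nest (within 20 mm of its point and 0.15 rad, below 49 mm, 6 mm or more towards the port); rockers above 0.5 rad for loaded nests, below 0.1 for empty ones; tools still, flat on the mat, centres within 80 (x) and 60 mm (y) of its middle (all of step 3 and height (world z) of each of valve1, valve2, valve3, valve4 below 0.049 m and angle between the x axis of each of valve1, valve2, valve3, valve4 and the y axis of fixture, either way round below 0.15 rad and (distance between valve1 and nest1 below 0.02 m or distance between valve1 and nest2 below 0.02 m or distance between valve1 and nest3 below 0.02 m or distance between valve1 and nest4 below 0.02 m) and y of each of valve1, valve2, valve3, valve4 in the frame of fixture above 0.0485 m and (distance between valve2 and nest1 below 0.02 m or distance between valve2 and nest2 below 0.02 m or distance between valve2 and nest3 below 0.02 m or distance between valve2 and nest4 below 0.02 m) and (distance between valve3 and nest1 below 0.02 m or distance between valve3 and nest2 below 0.02 m or distance between valve3 and nest3 below 0.02 m or distance between valve3 and nest4 below 0.02 m) and (distance between valve4 and nest1 below 0.02 m or distance between valve4 and nest2 below 0.02 m or distance between valve4 and nest3 below 0.02 m or distance between valve4 and nest4 below 0.02 m) and linear speed of each of valve1, valve2, valve3, valve4, tube, stylus below 0.03 m/s and x of tube in the frame of mat between -0.08 and 0.08 m and y of tube in the frame of mat between -0.06 and 0.06 m and z of each of tube, stylus in the frame of mat below 0.022 m and x of stylus in the frame of mat between -0.08 and 0.08 m and y of stylus in the frame of mat between -0.06 and 0.06 m); the robot touches nothing.
It fails at once if the gripper or arm touches the clamp lever (contact force between any of the fingers, the arm and clamp_lever_c0 above 0.5 N).
It fails at once if the gripper or arm touches a rocker (contact force between any of the fingers, the arm and rocker1_c0 above 0.3 N or contact force between any of the fingers, the arm and rocker2_c0 above 0.3 N or contact force between any of the fingers, the arm and rocker3_c0 above 0.3 N or contact force between any of the fingers, the arm and rocker4_c0 above 0.3 N).
It fails at once if a rocker is on while the clamp is not past its dead point (value of joint clamp_lever below 1.38 rad and value of joint any of rocker1, rocker2, rocker3, rocker4 above 0.35 rad).
It fails at once if the tin, the ferrule or the hex key is moved (distance of any of tin, ferrule, hex_key from where it was at the start of the episode above 0.03 m).
Of valve1, valve2, valve3, valve4 only 3 to 4 are there at a start; the rules pass over those that are not, and their reading is None.
At some moment in a run one of tube, stylus may be knocked a few centimetres aside while the robot is not near it.
It also fails if it takes over 208 s, if anything falls off the work surface, if the arm or the gripper's body presses on something with over 40 N, if the wrist force passes 120 N, or if a joint passes its speed limit or range.

## Robot

A 6-joint arm with a two-finger parallel gripper is mounted at the origin on the work surface. World frame = base frame: x ahead of the robot, y to its left, z up, the work surface at z = 0. Lengths are in m, angles in rad, forces in N, time in s.
With the tool pointing down it reaches from about 0.425 to 1.125 m from the base axis. Payload 14.9 kg.
Tool frame: the origin (TCP) lies midway between the tips of the shut fingers; the grasp point (between the pads) lies 19 mm behind it; z points along the fingers, y is the line along which they close (so a half turn about z gives the same grasp; the last joint's range is limited). The gripper opens to 91 mm and grips with 3 to 60 N. Pads are 32 mm wide; open, the fingers measure 118 mm over their backs; the gripper's body (76 mm by 178 mm) begins 60 mm behind the grasp point.
Start: joints at [-1.276, 0.379, 1.734, -0, 1.028, -0.033], TCP at [0.225, -0.663, 0.214] pointing down, gripper open.
Joint ranges: [-2.77, 2.77], [-0.74, 2.19], [0, 2.66], [-1.06, 4.2], [0.31, 2.87], [-3.08, 3.08]. Speed limits (rad/s): [1.89, 1.89, 2.39, 3.14, 3.14, 3.14].

## Interface

Orientations are given as a unit quaternion [x, y, z, w].
In Python, from station import readout, capture, bot gives the robot as it stands.
- The arm moves only by the shell command python3 -m creep 'ROWS' [FORCE]. ROWS is a JSON list of rows, 1 to 10 of them, each of 5 numbers: dx, dy, dz in m, then a turn about the tool's z in rad, then the finger opening in m; each row shifts and turns the commanded pose from where the row before left it, along the tool's axes as they then stand; what a row does not reach is not made up. A row lasts 1/12 s, in which the tool goes at most 0.0417 m and 0.125 rad, less where a joint would pass 70% of its speed; a pose out of reach is approached as far as the arm can. The fingers move at their own pace and stop on an object; FORCE is the grip in N (left out, the last holds). Time passes only in rows, so rows that do not move let the fingers close. It prints the time, the measured TCP pose, the force, the opening and the grip force at its end.
- readout.read_state(): the state, without advancing time (a new reading comes with each control period).
- capture(name): name is "side" or "top"; returns a dict with "image" (384x512x3 uint8, red, green, blue), "range_z" (384x512 float32, m along the optical axis (not along the pixel's ray), 0 where there is no reading), "mtx" (3x3 intrinsics, pixels), "cam_to_world" (4x4, takes a point from camera to world coordinates). Camera axes: x right, y down, z forward; pixel columns grow to the right and rows downward; lengths in m; the calibration is good to about 2 mm. A picture is of the moment at which its call begins.
- bot.hand_in(): hands the job in; it is judged then, once.
The state is a dict: "time_s": time; "joint_pos": joint angles; "qvel": joint speeds; "effort": joint torques, N m; "ee_pos": TCP position; "orientation": TCP orientation; "force": force on the tool from outside, world axes, zero at the start; "wrist_torque": the same for the moment, N m; "width": finger opening in m; "grasp_force": force on a finger pad.
Only numpy, scipy, OpenCV 4.12 (cv2) and the standard library are available. Lean on these libraries where they do the work, as an engineer would, in place of code of your own. Each camera call takes 0.05 s, during which the arm holds its last target. There are 200 camera calls.

## Working session

There is one attempt and no reset: what is moved stays moved. The work goes in short steps, Python scripts to look and compute and a shell command to move; the robot and the scene stay as the last step left them, time stands still between calls to the robot, and variables do not carry over. Pictures are saved under pics/ and viewed, at most 14 in all, crops included, and the job is handed in when it is done.

```bash
ls; mkdir -p pics; python3 - <<'E'
from station import readout, capture
import cv2, numpy as np
for n in("top","side"):
    c=capture(n); cv2.imwrite(f"pics/{n}0.png",cv2.resize(c["image"][:,:,::-1],(800,600),interpolation=cv2.INTER_CUBIC)); np.savez(f"{n}0.npz",**c)
    print(n,c["mtx"].tolist(),np.round(c["cam_to_world"],3).tolist())
print(readout.read_state())
E
```

```text
pics
top [[352.382854341884, 0.0, 259.4718828318536], [0.0, 352.382854341884, 187.9194710658201], [0.0, 0.0, 1.0]] [[-0.001, -0.992, 0.128, 0.427], [-1.0, 0.004, 0.026, 0.053], [-0.026, -0.128, -0.991, 1.064], [0.0, 0.0, 0.0, 1.0]]
side [[378.0214365736542, 0.0, 254.80836295415182], [0.0, 378.0214365736542, 195.04782546209006], [0.0, 0.0, 1.0]] [[-0.939, -0.26, 0.223, 0.319], [-0.343, 0.698, -0.629, 0.752], [0.008, -0.667, -0.745, 0.899], [0.0, 0.0, 0.0, 1.0]]
{'time_s': 0.1, 'joint_pos': array([-1.27628686e+00,  3.79397047e-01,  1.73472329e+00, -4.18150988e-05,
        1.02849047e+00, -3.33302071e-02]), 'qvel': array([-1.79606889e-03, -3.16306774e-05,  2.96772274e-04, -1.04745826e-03,
       -9.44748150e-04,  6.69323391e-04]), 'effort': array([-1.63683296e-05, -7.65041113e+01, -4.35292089e+01,  6.51771273e-02,
        3.98138515e-02, -3.46240233e-05]), 'ee_pos': array([ 0.22526013, -0.66238601,  0.21332478]), 'orientation': array([ 9.86593309e-01,  1.63197376e-01, -8.40412893e-05, -5.02411769e-04]), 'force': array([-0.50367785,  0.32193551, -0.02109913]), 'wrist_torque': array([0.01067308, 0.03448239, 0.01107415]), 'grasp_force': 0.0, 'width': 0.09119579165316474}
```

View pics/top0.png

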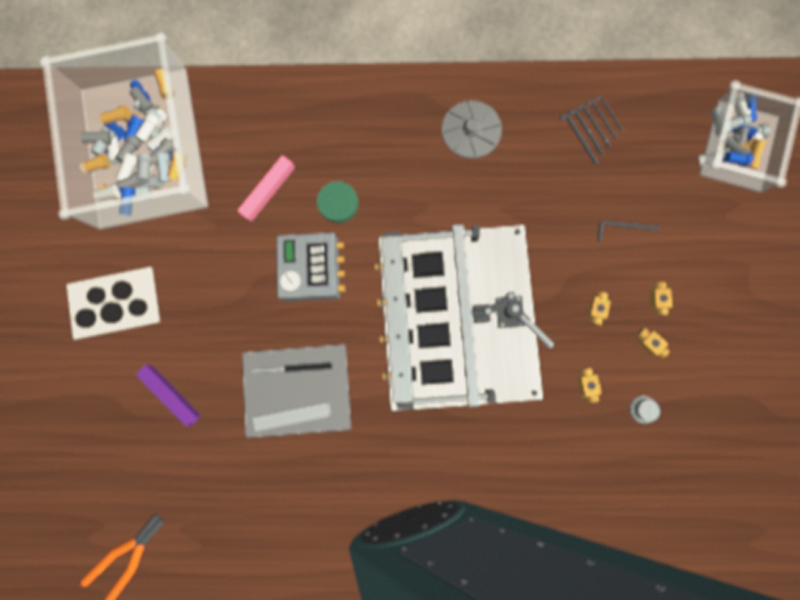

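View pics/side0.png

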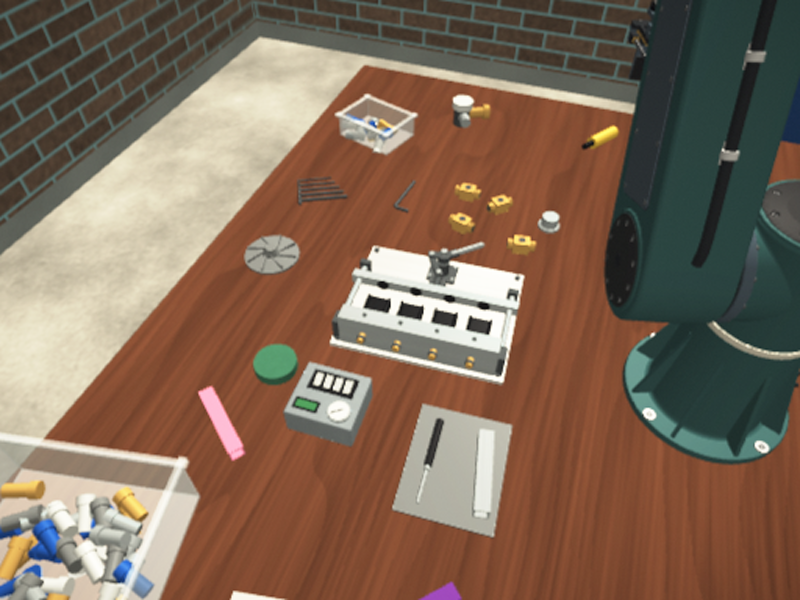

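Top view: four brass valves at (600,308), (663,298), (655,343), (591,385). Things that could be mistaken for them are the yellow fittings in the bins at (115,120) and (745,150). For the tube, the pale steel one on the mat at (291,417) fits; pink (266,188) and purple (168,395) are look-alikes. The stylus is at (290,368), handle to the right. Nests 1 to 4 run from (437,371) up to (428,265), and the lever goes from pivot (513,308) to tip (552,346).

```bash
cat > h.py <<'E'
import numpy as np, cv2
from station import readout, capture
def cloud(c):
    z=c["range_z"].astype(float);v,u=np.mgrid[:384,:512];K=c["mtx"]
    p=np.stack([(u-K[0,2])/K[0,0]*z,(v-K[1,2])/K[1,1]*z,z],-1)
    w=p@c["cam_to_world"][:3,:3].T+c["cam_to_world"][:3,3]; w[z==0]=np.nan
    return w
def onplane(c,u,v,h):   # 800x600 picture pixel -> world at height h
    K=c["mtx"];T=c["cam_to_world"]; d=T[:3,:3]@np.array([((u+.5)*.64-.5-K[0,2])/K[0,0],((v+.5)*.64-.5-K[1,2])/K[1,1],1])
    return T[:3,3]+d*(h-T[2,3])/d[2]
def rect(P):  # xy points -> centre, long-axis angle deg, size
    (cx,cy),(w,h),a=cv2.minAreaRect((P*1000).astype(np.float32))
    if w<h: w,h,a=h,w,a+90
    return np.round([cx,cy,(a+90)%180-90,w,h],1)
E
python3 - <<'E'
from h import *
for n in("top","side"):
    c=dict(np.load(n+"0.npz")); w=cloud(c); hsv=cv2.cvtColor(c["image"],cv2.COLOR_RGB2HSV)
    m=(hsv[...,0]>14)&(hsv[...,0]<32)&(hsv[...,1]>100)&(hsv[...,2]>110)&(w[...,2]>.004)&(w[...,2]<.05)
    k,l,s,ce=cv2.connectedComponentsWithStats(m.astype(np.uint8))
    print(n)
    for i in range(1,k):
        if s[i,4]>25:
            P=w[l==i]; print("brass",ce[i]/.64,s[i,4],rect(P[:,:2]),"zmax",P[:,2].max().round(3),"mean",P.mean(0).round(3))
    # tools: above mat
    reg=(w[...,0]>.1)&(w[...,0]<.6)&(w[...,1]>.1)&(w[...,1]<.45)
    for nm,mm in (("tall13-45",(w[...,2]>.0125)&(w[...,2]<.05)),("dark",(hsv[...,2]<60)&(w[...,2]<.04)),("box",(w[...,2]>.045)&(w[...,2]<.062))):
        k,l,s,ce=cv2.connectedComponentsWithStats((mm&reg).astype(np.uint8))
        for i in range(1,k):
            if s[i,4]>40: P=w[l==i]; print(nm,(ce[i]/.64).round(),s[i,4],rect(P[:,:2]),"z",np.percentile(P[:,2],[5,50,95]).round(4))
c=dict(np.load("top0.npz")); w=cloud(c)
for nm,u,v,h in [("n4",428,265,.03),("n3",431,300,.03),("n2",434,335,.03),("n1",437,371,.03),("plateTR",525,226,.01),("plateBR",542,399,.01),("plateBL",391,410,.01),("matTL",242,352,.004),("matTR",346,345,.004),("matBR",351,430,.004),("matBL",247,437,.004),("testTL",277,234,.055),("testTR",337,233,.055),("testBR",338,298,.055),("testBL",279,299,.055),("pivot",514,308,.07),("tip",552,346,.06),("stytip",251,371,.008)]:
    print(nm,onplane(c,u,v,h).round(4), "cloud z",w[int(v*.64),int(u*.64)].round(3))
E
```

```text
top
brass [159.82142857  81.22767857] 70 [994.1 575.3  14.6  54.4  14.1] zmax 0.04 mean [0.993 0.575 0.032]
brass [115.18429487 115.13087607] 117 [916.9 657.2 -70.8  56.6  24.8] zmax 0.05 mean [0.918 0.656 0.042]
brass [755.18229167 150.32552083] 120 [ 836.9 -592.8  -16.8   53.5   39.8] zmax 0.034 mean [ 0.839 -0.599  0.023]
brass [ 95.94524793 162.62913223] 121 [825.1 696.9 -76.1  47.7  25.3] zmax 0.043 mean [0.824 0.693 0.032]
brass [172.88925439 168.99671053] 57 [815.  538.1 -11.6  42.9  14.9] zmax 0.04 mean [0.809 0.539 0.032]
brass [660.82757538 297.55810302] 199 [ 551.7 -400.5   -4.1   60.7   29.9] zmax 0.035 mean [ 0.551 -0.399  0.027]
brass [598.46141582 307.41390306] 196 [ 534.6 -283.8  -33.3   60.5   37.6] zmax 0.036 mean [ 0.533 -0.282  0.026]
brass [652.7380257 342.2021028] 214 [ 468.6 -381.4   57.9   59.7   35.7] zmax 0.034 mean [ 0.468 -0.379  0.026]
brass [589.00240385 383.93179087] 208 [ 391.  -260.3   11.1   60.9   30.4] zmax 0.035 mean [ 0.391 -0.258  0.027]
brass [134.67548077 559.61538462] 26 [ 71.4 577.  -17.4  44.    4.6] zmax 0.018 mean [0.073 0.577 0.015]
tall
[... 2464 characters left out ...]
1086 0.01  ] cloud z [ 0.342  0.109 -0.001]
matTL [0.4516 0.3973 0.004 ] cloud z [ 0.452  0.401 -0.001]
matTR [0.4647 0.1959 0.004 ] cloud z [ 0.467  0.198 -0.002]
matBR [0.3049 0.1844 0.004 ] cloud z [ 0.304  0.186 -0.001]
matBL [0.2915 0.3817 0.004 ] cloud z [0.293 0.382 0.002]
testTL [0.6718 0.3224 0.055 ] cloud z [0.687 0.337 0.001]
testTR [0.6729 0.2088 0.055 ] cloud z [ 0.686  0.219 -0.   ]
testBR [0.5497 0.2051 0.055 ] cloud z [0.557 0.213 0.006]
testBL [0.5483 0.3151 0.055 ] cloud z [ 0.556  0.331 -0.003]
pivot [ 0.5284 -0.1165  0.07  ] cloud z [ 0.527 -0.113  0.079]
tip [ 0.4603 -0.1847  0.06  ] cloud z [ 0.463 -0.199 -0.   ]
stytip [0.4153 0.3772 0.008 ] cloud z [0.416 0.38  0.005]
```

```bash
python3 - <<'E'
from h import *
c=dict(np.load("top0.npz")); im=c["image"][:,:,::-1]
a=cv2.resize(im[140:270,235:365],(600,600),interpolation=cv2.INTER_CUBIC); cv2.imwrite("pics/fix.png",a)
E
```

```text
(no output)
```

View pics/fix.png

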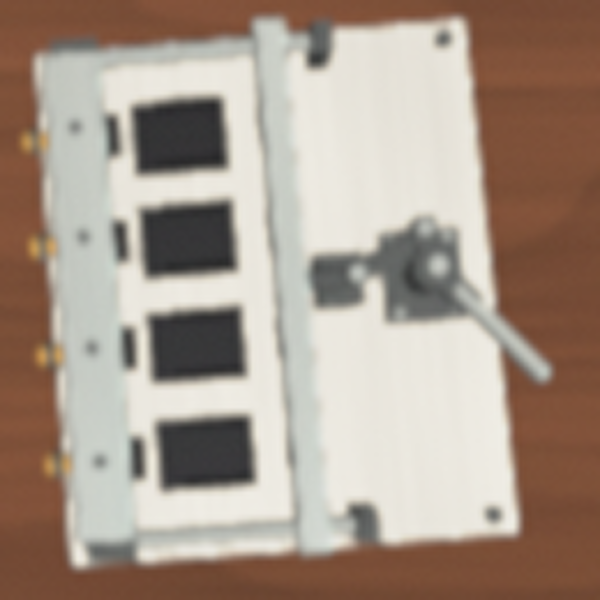

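The crop shows the nest beds at crop pixels (206,452), (197,345), (188,239) and (181,135). The free space between seal and bar is centred about 9 mm towards the bar from the bed centres. The lever hub is at (437,265) and its tip at (545,375).

```bash
cat > plan.py <<'E'
import sys, numpy as np
from station import readout
from scipy.spatial.transform import Rotation as R
s=readout.read_state(); p=np.array(s["ee_pos"]); x=R.from_quat(s["orientation"]).as_matrix()[:,0]; th=np.arctan2(x[1],x[0])
print("t %.1f tcp %s yaw %.1f q6 %.2f F %s w %.3f g %.1f"%(s["time_s"],p.round(4),np.degrees(th),s["joint_pos"][5],np.round(s["force"],1),s["width"],s["grasp_force"]))
for a in sys.argv[1:]:
    X,Y,Z,yw=map(float,a.split(",")); t=np.radians(yw); d=np.array([X,Y,Z])-p
    dt=(np.cos(t)*d[0]+np.sin(t)*d[1], np.sin(t)*d[0]-np.cos(t)*d[1], -d[2]); n=np.linalg.norm(dt[:2])
    print("to",a,": turn %.3f then dx %.4f dy %.4f dz %.4f  (xy rows %.1f, z rows %.1f)"%(-(t-th),*dt,n/.0417,abs(dt[2])/.0417)); p=np.array([X,Y,Z]); th=t
E
python3 - <<'E'
from h import *
for n in("top","side"):
    c=dict(np.load(n+"0.npz")); w=cloud(c); hsv=cv2.cvtColor(c["image"],cv2.COLOR_RGB2HSV)
    m=(hsv[...,1]>60)&(w[...,2]>.018)&(w[...,2]<.05)&(w[...,0]>.35)&(w[...,0]<.62)&(w[...,1]<-.22)&(w[...,1]>-.45)
    k,l,s,ce=cv2.connectedComponentsWithStats(m.astype(np.uint8))
    for i in range(1,k):
        if s[i,4]>25:
            P=w[l==i]; v=np.linalg.eigh(np.cov(P[:,:2].T))[1][:,1]; print(n,s[i,4],rect(P[:,:2]),"mean",P.mean(0).round(4),"pca",np.degrees(np.arctan(v[1]/v[0])).round(1))
E
python3 plan.py .391,-.260,.12,7 .391,-.260,.012,7
```

```text
top 197 [ 552.3 -400.9    2.9   59.4   31.4] mean [ 0.5519 -0.3992  0.0277] pca 2.8
top 191 [ 534.1 -284.   -14.7   61.1   30.7] mean [ 0.5335 -0.2827  0.0274] pca -15.6
top 205 [ 468.9 -381.7   48.2   59.8   31.4] mean [ 0.468  -0.3798  0.0274] pca 44.1
top 203 [ 391.1 -260.3    9.4   60.9   30.3] mean [ 0.3913 -0.2591  0.0277] pca 10.8
side 91 [ 553.3 -393.6   -2.    59.7   35.2] mean [ 0.5527 -0.3929  0.0261] pca 2.5
side 97 [ 469.7 -376.8   42.9   62.    32.4] mean [ 0.47   -0.3727  0.0252] pca 40.2
side 103 [ 535.5 -278.8  -13.9   62.8   31.4] mean [ 0.5335 -0.2755  0.0261] pca -15.7
side 117 [ 391.8 -254.8    3.    60.2   35.3] mean [ 0.3923 -0.252   0.0257] pca 11.0
t 0.1 tcp [ 0.2253 -0.6624  0.2133] yaw 18.8 q6 -0.03 F [-0.5  0.3 -0. ] w 0.091 g 0.0
to .391,-.260,.12,7 : turn 0.206 then dx 0.2135 dy -0.3792 dz 0.0933  (xy rows 10.4, z rows 2.2)
to .391,-.260,.012,7 : turn -0.000 then dx 0.0000 dy 0.0000 dz 0.1080  (xy rows 0.0, z rows 2.6)
```

```bash
python3 plan.py .391,-.260,.10,10; python3 -m creep '[[0,0,0,0.077,0.08],[0,0,0,0.077,0.08]]' 40
python3 plan.py .391,-.260,.10,10
```

```text
t 0.1 tcp [ 0.2253 -0.6624  0.2133] yaw 18.8 q6 -0.03 F [-0.5  0.3 -0. ] w 0.091 g 0.0
to .391,-.260,.10,10 : turn 0.153 then dx 0.2331 dy -0.3675 dz 0.1133  (xy rows 10.4, z rows 2.7)
time_s: 0.27
ee_pos: [0.2253, -0.6625, 0.2135]
orientation: [0.996, 0.085, -0.0, -0.0]
force: [0.2, 0.6, -0.3]
width: 0.0817
grasp_force: 0.0
t 0.3 tcp [ 0.2253 -0.6625  0.2135] yaw 9.8 q6 0.12 F [ 0.2  0.6 -0.3] w 0.082 g 0.0
to .391,-.260,.10,10 : turn -0.004 then dx 0.2331 dy -0.3676 dz 0.1135  (xy rows 10.4, z rows 2.7)
```

```bash
python3 -m creep '[[0.016,-0.025,0,0,0.08],[0.02,-0.032,0.01,0,0.08],[0.02,-0.032,0.01,0,0.08],[0.02,-0.032,0.01,0,0.08],[0.02,-0.032,0.01,0,0.08],[0.02,-0.032,0.01,0,0.08],[0.02,-0.032,0.01,0,0.08],[0.02,-0.032,0.01,0,0.07],[0.02,-0.032,0.01,0,0.07],[0.02,-0.032,0.01,0,0.06]]' >/dev/null
python3 -m creep '[[0.02,-0.032,0.01,0,0.06],[0.01,-0.016,0.01,0,0.06],[0,0,0,0,0.06]]' >/dev/null
python3 plan.py .391,-.260,.012,10
```

```text
t 1.4 tcp [ 0.3852 -0.2645  0.1022] yaw 10.1 q6 0.74 F [-0.1  0.2 -0.2] w 0.060 g 0.0
to .391,-.260,.012,10 : turn 0.002 then dx 0.0065 dy -0.0034 dz 0.0902  (xy rows 0.2, z rows 2.2)
```

Descend, grip, lift.

```bash
python3 -m creep '[[0.0065,-0.0034,0.02,0,0.06],[0,0,0.025,0,0.06],[0,0,0.025,0,0.06],[0,0,0.015,0,0.06],[0,0,0.005,0,0.06],[0,0,0,0,0.02],[0,0,0,0,0.02],[0,0,0,0,0.02],[0,0,0,0,0.02],[0,0,0,0,0.02]]' 40
python3 -m creep '[[0,0,-0.015,0,0.02],[0,0,-0.03,0,0.02],[0,0,-0.04,0,0.02],[0,0,-0.03,0,0.02]]' |tail -2
python3 plan.py .4143,.0134,.12,94.2
```

```text
time_s: 2.18
ee_pos: [0.3916, -0.2637, 0.0147]
orientation: [0.996, 0.087, 0.0, 0.0]
force: [0.7, -2.8, 6.7]
width: 0.0298
grasp_force: 36.9
width: 0.0297
grasp_force: 40.0
t 2.5 tcp [ 0.3914 -0.2637  0.1313] yaw 10.0 q6 0.75 F [ 0.  -1.  -2.2] w 0.030 g 40.0
to .4143,.0134,.12,94.2 : turn -1.470 then dx 0.2746 dy 0.0432 dz 0.0113  (xy rows 6.7, z rows 0.3)
```

```bash
python3 -m creep '[[0,0,0,-0.12,0.02],[0,0,0,-0.125,0.02],[0,0,0,-0.125,0.02],[0,0,0,-0.125,0.02],[0,0,0,-0.125,0.02],[0,0,0,-0.125,0.02],[0,0,0,-0.125,0.02],[0,0,0,-0.125,0.02],[0,0,0,-0.125,0.02],[0,0,0,-0.125,0.02]]' |tail -1
python3 -m creep '[[0,0,0,-0.12,0.02],[0,0,0,-0.105,0.02],[0.02,0.004,0,0,0.02],[0.035,0.006,0,0,0.02],[0.035,0.006,0,0,0.02],[0.035,0.006,0,0,0.02],[0.035,0.006,0,0,0.02],[0.035,0.006,0,0,0.02],[0.035,0.006,0,0,0.02],[0.035,0.003,0,0,0.02]]' |tail -1
python3 -m creep '[[0.01,0,0,0,0.02],[0,0,0,0,0.02]]' |tail -1
python3 plan.py .4143,.0134,.0445,94.2
```

```text
grasp_force: 40.0
grasp_force: 40.0
grasp_force: 40.0
t 4.3 tcp [0.4139 0.0156 0.1292] yaw 94.4 q6 -0.09 F [-0.3 -0.2 -1.5] w 0.030 g 40.0
to .4143,.0134,.0445,94.2 : turn 0.003 then dx -0.0023 dy 0.0002 dz 0.0847  (xy rows 0.1, z rows 2.0)
```

```bash
python3 -m creep '[[-0.002,0,0.02,0,0.02],[0,0,0.025,0,0.02],[0,0,0.02,0,0.02],[0,0,0,0,0.02]]' |tail -1
python3 plan.py .4143,.0134,.0445,94.2
python3 - <<'E'
from h import *
a=capture("top")["image"]; b=capture("side")["image"]
cv2.imwrite("pics/n1.png",np.hstack([cv2.resize(a[150:280,230:360],(400,400)),cv2.resize(b[140:250,205:345],(400,400))])[:,:,::-1])
E
```

```text
grasp_force: 40.0
t 4.7 tcp [0.4123 0.0109 0.0614] yaw 94.1 q6 -0.10 F [-1.4  0.3 -3.7] w 0.030 g 40.0
to .4143,.0134,.0445,94.2 : turn -0.001 then dx 0.0023 dy 0.0022 dz 0.0169  (xy rows 0.1, z rows 0.4)
```

View pics/n1.png

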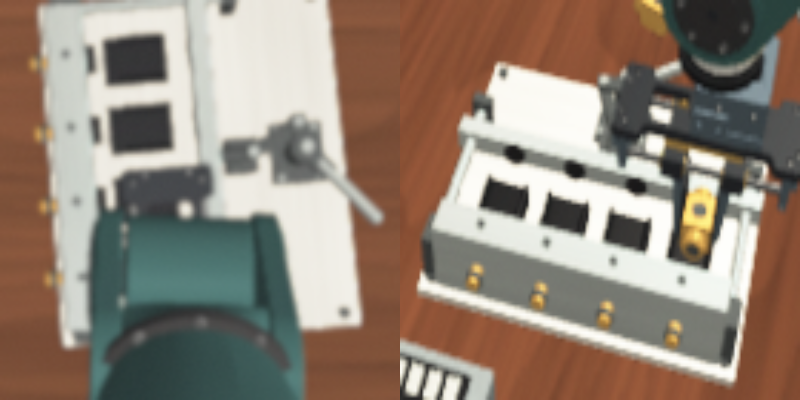

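In the right half (side view), the valve at (695,215) hangs above nest 1, aligned with it and between bar and port. Lower and release.

```bash
python3 -m creep '[[0.002,0.002,0.007,0,0.02],[0,0,0.006,0,0.02],[0,0,0.003,0,0.02],[0,0,0,0,0.02]]' |tail -4
python3 -m creep '[[0,0,0,0,0.05],[0,0,0,0,0.05],[0,0,0,0,0.05],[0,0,-0.015,0,0.05],[0,0,-0.03,0,0.05],[0,0,-0.04,0,0.05],[0,0,0,0,0.06]]' |tail -2
python3 plan.py .468,-.381,.10,45; python3 - <<'E'
from h import *
w=cloud(capture("side")); np.save("c.npy",w)
m=(abs(w[...,0]-.414)<.03)&(abs(w[...,1]-.015)<.05)&(w[...,2]>.05)&(w[...,2]<.07); print(m.sum(),rect(w[m][:,:2]),np.median(w[m][:,2]))
E
```

```text
orientation: [0.681, 0.733, -0.0, -0.0]
force: [-0.5, 0.5, -1.9]
width: 0.0296
grasp_force: 40.0
width: 0.0541
grasp_force: 0.0
t 5.7 tcp [0.4196 0.0139 0.139 ] yaw 94.2 q6 -0.10 F [2.2 0.5 0.8] w 0.054 g 0.0
to .468,-.381,.10,45 : turn 0.859 then dx -0.2450 dy 0.3135 dz 0.0390  (xy rows 9.5, z rows 0.9)
224 [413.8   6.2 -89.7  81.4  59.1] 0.056425597997744714
```

```bash
python3 -m creep '[[0,0,0,0.11,0.06],[0,0,0,0.125,0.06],[0,0,0,0.125,0.06],[0,0,0,0.125,0.06],[0,0,0,0.125,0.06],[0,0,0,0.125,0.06],[0,0,0,0.124,0.06],[-0.015,0.02,0,0,0.06],[-0.023,0.03,0,0,0.06],[-0.023,0.03,0,0,0.06]]' |tail -1
python3 -m creep '[[-0.023,0.03,0,0,0.06],[-0.023,0.03,0.01,0,0.06],[-0.023,0.03,0.01,0,0.06],[-0.023,0.03,0.01,0,0.06],[-0.023,0.03,0.01,0,0.06],[-0.023,0.03,0,0,0.06],[-0.023,0.03,0,0,0.06],[-0.023,0.024,0,0,0.06],[0,0,0,0,0.06]]' |tail -1
python3 plan.py .468,-.381,.012,45
```

```text
grasp_force: 0.0
grasp_force: 0.0
t 7.3 tcp [ 0.4651 -0.3864  0.0924] yaw 44.8 q6 0.06 F [0.7 0.1 0.8] w 0.060 g 0.0
to .468,-.381,.012,45 : turn -0.003 then dx 0.0059 dy -0.0017 dz 0.0804  (xy rows 0.1, z rows 1.9)
```

```bash
python3 -m creep '[[0.006,-0.0017,0.02,0,0.06],[0,0,0.025,0,0.06],[0,0,0.025,0,0.06],[0,0,0.01,0,0.06],[0,0,0,0,0.06],[0,0,0,0,0.02],[0,0,0,0,0.02],[0,0,0,0,0.02],[0,0,0,0,0.02],[0,0,0,0,0.02]]' 40
python3 -m creep '[[0,0,-0.015,0,0.02],[0,0,-0.03,0,0.02],[0,0,-0.04,0,0.02],[0,0,-0.03,0,0.02]]' |tail -2
python3 plan.py .4821,.0184,.12,94.2
```

```text
time_s: 8.17
ee_pos: [0.4687, -0.3767, 0.0141]
orientation: [0.924, 0.382, 0.001, 0.001]
force: [1.7, -1.6, 5.9]
width: 0.0298
grasp_force: 37.0
width: 0.0298
grasp_force: 40.0
t 8.5 tcp [ 0.4677 -0.3759  0.1302] yaw 45.0 q6 0.07 F [ 1.  -1.3 -1.6] w 0.030 g 40.0
to .4821,.0184,.12,94.2 : turn -0.859 then dx 0.3922 dy 0.0432 dz 0.0102  (xy rows 9.5, z rows 0.2)
```

```bash
python3 -m creep '[[0,0,0,-0.11,0.02],[0,0,0,-0.125,0.02],[0,0,0,-0.125,0.02],[0,0,0,-0.125,0.02],[0,0,0,-0.125,0.02],[0,0,0,-0.125,0.02],[0,0,0,-0.124,0.02],[0.02,0.002,0,0,0.02],[0.035,0.004,0,0,0.02],[0.037,0.004,0,0,0.02]]' |tail -1
python3 -m creep '[[0.037,0.004,0,0,0.02],[0.037,0.004,0,0,0.02],[0.037,0.004,0,0,0.02],[0.037,0.004,0,0,0.02],[0.037,0.004,0,0,0.02],[0.037,0.004,0,0,0.02],[0.037,0.004,0,0,0.02],[0.025,0.005,0,0,0.02],[0.012,0,0,0,0.02],[0,0,0,0,0.02]]' |tail -1
python3 plan.py .4821,.0184,.0445,94.2
```

```text
grasp_force: 40.0
grasp_force: 40.0
t 10.2 tcp [0.482  0.016  0.1281] yaw 94.3 q6 -0.09 F [ 0.1 -0.4 -2.2] w 0.030 g 40.0
to .4821,.0184,.0445,94.2 : turn 0.002 then dx 0.0024 dy 0.0003 dz 0.0836  (xy rows 0.1, z rows 2.0)
```

```bash
python3 -m creep '[[0.002,0,0.02,0,0.02],[0,0,0.025,0,0.02],[0,0,0.02,0,0.02],[0,0,0.01,0,0.02],[0,0,0.005,0,0.02],[0,0,0.003,0,0.02],[0,0,0,0,0.02]]' | grep -E "force|ee"
python3 -m creep '[[0,0,0,0,0.05],[0,0,0,0,0.05],[0,0,0,0,0.05],[0,0,-0.015,0,0.05],[0,0,-0.03,0,0.05],[0,0,-0.04,0,0.05],[0,0,0,0,0.06]]' |tail -2
python3 plan.py .534,-.284,.10,-15
```

```text
ee_pos: [0.4828, 0.0158, 0.0453]
force: [0.7, 1.2, -3.1]
grasp_force: 40.0
width: 0.0546
grasp_force: 0.0
t 11.3 tcp [0.4855 0.0162 0.1363] yaw 94.2 q6 -0.09 F [ 3.5 -0.6  1.5] w 0.055 g 0.0
to .534,-.284,.10,-15 : turn 1.906 then dx 0.1245 dy 0.2774 dz 0.0363  (xy rows 7.3, z rows 0.9)
```

```bash
python3 -m creep '[[0,0,0,0.11,0.06],[0,0,0,0.125,0.06],[0,0,0,0.125,0.06],[0,0,0,0.125,0.06],[0,0,0,0.125,0.06],[0,0,0,0.125,0.06],[0,0,0,0.125,0.06],[0,0,0,0.125,0.06],[0,0,0,0.125,0.06],[0,0,0,0.125,0.06]]' |tail -1
python3 -m creep '[[0,0,0,0.125,0.06],[0,0,0,0.125,0.06],[0,0,0,0.125,0.06],[0,0,0,0.125,0.06],[0,0,0,0.125,0.06],[0,0,0,0.05,0.06],[0.013,0.028,0,0,0.06],[0.016,0.035,0,0,0.06],[0.016,0.035,0,0,0.06],[0.016,0.035,0,0,0.06]]' |tail -1
python3 -m creep '[[0.016,0.035,0,0,0.06],[0.016,0.035,0.01,0,0.06],[0.016,0.035,0.01,0,0.06],[0.015,0.034,0.01,0,0.06],[0,0,0.006,0,0.06],[0,0,0,0,0.06]]' |tail -1
python3 plan.py .534,-.284,.012,-15
```

```text
grasp_force: 0.0
grasp_force: 0.0
grasp_force: 0.0
t 13.5 tcp [ 0.5297 -0.2801  0.093 ] yaw -15.4 q6 1.31 F [-1.7  1.3 -0.4] w 0.060 g 0.0
to .534,-.284,.012,-15 : turn -0.007 then dx 0.0052 dy 0.0027 dz 0.0810  (xy rows 0.1, z rows 1.9)
```

```bash
python3 -m creep '[[0.005,0.0027,0.02,0,0.06],[0,0,0.025,0,0.06],[0,0,0.025,0,0.06],[0,0,0.01,0,0.06],[0,0,0,0,0.06],[0,0,0,0,0.02],[0,0,0,0,0.02],[0,0,0,0,0.02],[0,0,0,0,0.02],[0,0,0,0,0.02]]' 40 | grep -E "force|ee"
python3 -m creep '[[0,0,-0.015,0,0.02],[0,0,-0.03,0,0.02],[0,0,-0.04,0,0.02],[0,0,-0.03,0,0.02]]' |tail -2
python3 plan.py .5499,.0204,.12,94.2
```

```text
ee_pos: [0.5349, -0.2831, 0.0149]
force: [0.3, -1.6, 8.3]
grasp_force: 37.4
width: 0.03
grasp_force: 40.0
t 14.7 tcp [ 0.5343 -0.2828  0.1312] yaw -15.3 q6 1.31 F [ 1.9 -0.3 -2.4] w 0.030 g 40.0
to .5499,.0204,.12,94.2 : turn -1.910 then dx 0.3013 dy 0.0377 dz 0.0112  (xy rows 7.3, z rows 0.3)
```

```bash
python3 -m creep '[[0,0,0,-0.11,0.02],[0,0,0,-0.125,0.02],[0,0,0,-0.125,0.02],[0,0,0,-0.125,0.02],[0,0,0,-0.125,0.02],[0,0,0,-0.125,0.02],[0,0,0,-0.125,0.02],[0,0,0,-0.125,0.02],[0,0,0,-0.125,0.02],[0,0,0,-0.125,0.02]]' |tail -1
python3 -m creep '[[0,0,0,-0.125,0.02],[0,0,0,-0.125,0.02],[0,0,0,-0.125,0.02],[0,0,0,-0.125,0.02],[0,0,0,-0.12,0.02],[0,0,0,-0.06,0.02],[0.025,0.003,0,0,0.02],[0.035,0.0045,0,0,0.02],[0.035,0.0045,0,0,0.02],[0.035,0.0045,0,0,0.02]]' |tail -1
python3 -m creep '[[0.035,0.0045,0,0,0.02],[0.035,0.0045,0,0,0.02],[0.035,0.0045,0,0,0.02],[0.035,0.0045,0,0,0.02],[0.02,0.003,0,0,0.02],[0.01,0,0,0,0.02],[0,0,0,0,0.02]]' |tail -1
python3 plan.py .5499,.0204,.0445,94.2
```

```text
grasp_force: 40.0
grasp_force: 40.0
grasp_force: 40.0
t 16.9 tcp [0.5481 0.0207 0.129 ] yaw 94.6 q6 -0.08 F [ 0.4 -0.7 -2.6] w 0.030 g 40.0
to .5499,.0204,.0445,94.2 : turn 0.007 then dx -0.0004 dy 0.0018 dz 0.0845  (xy rows 0.0, z rows 2.0)
```

```bash
python3 -m creep '[[0,0.0015,0.02,0.007,0.02],[0,0,0.025,0,0.02],[0,0,0.02,0,0.02],[0,0,0.01,0,0.02],[0,0,0.005,0,0.02],[0,0,0.003,0,0.02],[0,0,0,0,0.02]]' | grep -E "force|ee"
python3 -m creep '[[0,0,0,0,0.05],[0,0,0,0,0.05],[0,0,0,0,0.05],[0,0,-0.015,0,0.05],[0,0,-0.03,0,0.05],[0,0,-0.04,0,0.05],[0,0,0,0,0.06]]' |tail -2
python3 plan.py .552,-.400,.10,2.5
```

```text
ee_pos: [0.5505, 0.0189, 0.0464]
force: [-0.2, -1.1, -2.6]
grasp_force: 40.0
width: 0.0538
grasp_force: 0.0
t 18.1 tcp [0.5533 0.0194 0.1375] yaw 94.1 q6 -0.08 F [ 2.1 -0.3  1.2] w 0.054 g 0.0
to .552,-.400,.10,2.5 : turn 1.598 then dx -0.0196 dy 0.4190 dz 0.0375  (xy rows 10.1, z rows 0.9)
```

```bash
python3 -m creep '[[0,0,0,0.11,0.06],[0,0,0,0.125,0.06],[0,0,0,0.125,0.06],[0,0,0,0.125,0.06],[0,0,0,0.125,0.06],[0,0,0,0.125,0.06],[0,0,0,0.125,0.06],[0,0,0,0.125,0.06],[0,0,0,0.125,0.06],[0,0,0,0.125,0.06]]' |tail -1
python3 -m creep '[[0,0,0,0.125,0.06],[0,0,0,0.125,0.06],[0,0,0,0.11,0.06],[-0.002,0.03,0,0,0.06],[-0.002,0.038,0,0,0.06],[-0.002,0.038,0,0,0.06],[-0.002,0.038,0,0,0.06],[-0.002,0.038,0,0,0.06],[-0.002,0.038,0,0,0.06],[-0.002,0.038,0,0,0.06]]' |tail -1
python3 -m creep '[[-0.002,0.038,0,0,0.06],[-0.002,0.038,0.01,0,0.06],[-0.001,0.038,0.01,0,0.06],[0,0.038,0.01,0,0.06],[0,0.01,0.006,0,0.06],[0,0,0,0,0.06]]' |tail -1
python3 plan.py .552,-.400,.012,2.5
```

```text
grasp_force: 0.0
grasp_force: 0.0
grasp_force: 0.0
t 20.2 tcp [ 0.5499 -0.4033  0.094 ] yaw 2.5 q6 0.86 F [-1.   0.9 -0.8] w 0.060 g 0.0
to .552,-.400,.012,2.5 : turn 0.001 then dx 0.0022 dy -0.0032 dz 0.0820  (xy rows 0.1, z rows 2.0)
```

```bash
python3 -m creep '[[0.002,-0.003,0.02,0,0.06],[0,0,0.025,0,0.06],[0,0,0.025,0,0.06],[0,0,0.01,0,0.06],[0,0,0,0,0.06],[0,0,0,0,0.02],[0,0,0,0,0.02],[0,0,0,0,0.02],[0,0,0,0,0.02],[0,0,0,0,0.02]]' 40 | grep -E "force|ee"
python3 -m creep '[[0,0,-0.015,0,0.02],[0,0,-0.03,0,0.02],[0,0,-0.04,0,0.02],[0,0,-0.03,0,0.02]]' |tail -2
python3 plan.py .6177,.0264,.12,94.2
```

```text
ee_pos: [0.5531, -0.3986, 0.0161]
force: [0.3, -0.5, 5.4]
grasp_force: 36.4
width: 0.0297
grasp_force: 40.0
t 21.4 tcp [ 0.5525 -0.398   0.1331] yaw 2.7 q6 0.87 F [ 0.8 -0.2 -1. ] w 0.030 g 40.0
to .6177,.0264,.12,94.2 : turn -1.597 then dx 0.4185 dy 0.0962 dz 0.0131  (xy rows 10.3, z rows 0.3)
```

```bash
python3 -m creep '[[0,0,0,-0.11,0.02],[0,0,0,-0.125,0.02],[0,0,0,-0.125,0.02],[0,0,0,-0.125,0.02],[0,0,0,-0.125,0.02],[0,0,0,-0.125,0.02],[0,0,0,-0.125,0.02],[0,0,0,-0.125,0.02],[0,0,0,-0.125,0.02],[0,0,0,-0.125,0.02]]' |tail -1
python3 -m creep '[[0,0,0,-0.125,0.02],[0,0,0,-0.125,0.02],[0,0,0,-0.11,0.02],[0.03,0.007,0,0,0.02],[0.037,0.0085,0,0,0.02],[0.037,0.0085,0,0,0.02],[0.037,0.0085,0,0,0.02],[0.037,0.0085,0,0,0.02],[0.037,0.0085,0,0,0.02],[0.037,0.0085,0,0,0.02]]' |tail -1
python3 -m creep '[[0.037,0.0085,0,0,0.02],[0.037,0.0085,0,0,0.02],[0.037,0.0085,0,0,0.02],[0.035,0.0085,0,0,0.02],[0.02,0.004,0,0,0.02],[0,0,0,0,0.02],[0,0,0,0,0.02]]' |tail -1
python3 plan.py .6177,.0264,.0445,94.2
```

```text
grasp_force: 40.0
grasp_force: 40.0
grasp_force: 40.0
t 23.7 tcp [0.6184 0.0267 0.1307] yaw 94.2 q6 -0.07 F [ 0.1 -1.5 -2.2] w 0.030 g 40.0
to .6177,.0264,.0445,94.2 : turn -0.000 then dx -0.0003 dy -0.0007 dz 0.0862  (xy rows 0.0, z rows 2.1)
```

```bash
python3 -m creep '[[0,-0.0005,0.02,0,0.02],[0,0,0.025,0,0.02],[0,0,0.02,0,0.02],[0,0,0.01,0,0.02],[0,0,0.005,0,0.02],[0,0,0.004,0,0.02],[0,0,0,0,0.02]]' | grep -E "force|ee"
python3 -m creep '[[0,0,0,0,0.05],[0,0,0,0,0.05],[0,0,0,0,0.05],[0,0,-0.015,0,0.05],[0,0,-0.03,0,0.05],[0,0,-0.04,0,0.05],[-0.03,0,-0.03,0,0.06],[-0.04,0,0,0,0.06],[-0.04,0,0,0,0.06],[-0.04,0,0,0,0.06]]' |tail -1
python3 -m creep '[[-0.04,0,0,0,0.06],[-0.04,0,0,0,0.06],[-0.04,0,0,0,0.06],[-0.04,0,0,0,0.06],[-0.04,0,0,0,0.06],[-0.04,0,0,0,0.06],[-0.04,0,0,0,0.06],[-0.04,0,0,0,0.06]]' |tail -1
python3 - <<'E'
from h import *
a=capture("top"); b=capture("side"); np.savez("top1.npz",**a); np.savez("side1.npz",**b); a=a["image"];b=b["image"]
cv2.imwrite("pics/n4.png",np.hstack([cv2.resize(a[140:280,235:365],(400,430),interpolation=cv2.INTER_CUBIC),cv2.resize(b[140:260,200:345],(400,430),interpolation=cv2.INTER_CUBIC)])[:,:,::-1])
E
```

```text
ee_pos: [0.6187, 0.0253, 0.0466]
force: [0.5, 0.1, -3.2]
grasp_force: 40.0
grasp_force: 0.0
grasp_force: 0.0
```

View pics/n4.png

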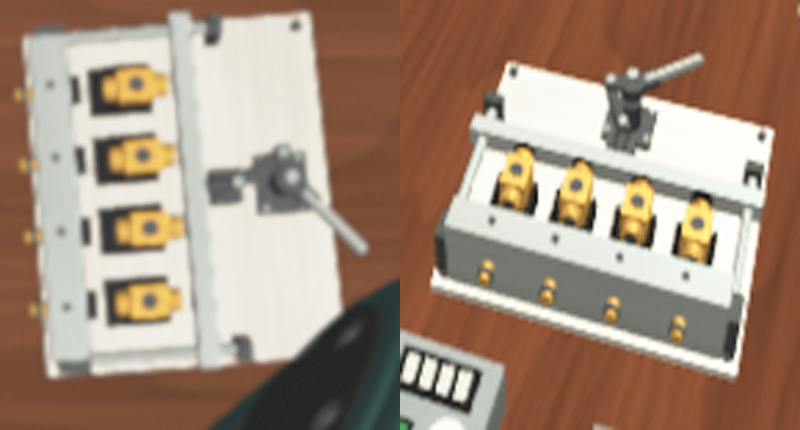

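All four valves lie square in the nests, at (130,300), (140,228), (140,155) and (137,87) in the left half. They sit a little toward the bar. Next: check the numbers and measure tools, lever and tester.

```bash
python3 - <<'E'
from h import *
N=[(.4143,.0134),(.4821,.0184),(.5499,.0234),(.6177,.0284)]
for n in("top","side"):
    c=dict(np.load(n+"1.npz")); w=cloud(c); hsv=cv2.cvtColor(c["image"],cv2.COLOR_RGB2HSV)
    print(n)
    for x,y in N:
        m=(abs(w[...,0]-x)<.03)&(abs(w[...,1]-y)<.05)&(w[...,2]>.046)&(w[...,2]<.068)&(hsv[...,1]>70)
        P=w[m]; v=np.linalg.eigh(np.cov(P[:,:2].T))[1][:,1]; print("valve",m.sum(),rect(P[:,:2]),P[:,2].max().round(3),"pca",np.degrees(np.arctan2(v[1],v[0]))%180)
    reg=(w[...,0]>.2)&(w[...,0]<.6)&(w[...,1]>.12)&(w[...,1]<.5)
    k,l,s,ce=cv2.connectedComponentsWithStats((reg&(w[...,2]>.0125)&(w[...,2]<.045)).astype(np.uint8))
    for i in range(1,k):
        if s[i,4]>60: P=w[l==i]; print("tool",(ce[i]/.64).round(),s[i,4],rect(P[:,:2]),np.median(P[:,2]).round(4))
    # lever rod
    m=(w[...,0]>.42)&(w[...,0]<.56)&(w[...,1]>-.23)&(w[...,1]<-.09)&(w[...,2]>.045)&(w[...,2]<.1)
    P=w[m]; Q=P[(np.hypot(P[:,0]-.526,P[:,1]+.12)>.04)]; q=Q.mean(0); v=np.linalg.eigh(np.cov(Q[:,:2].T))[1][:,1]; v*=np.sign(-v[0]); t=(Q[:,:2]-q[:2])@v
    print("lever",len(Q),q.round(4),"ang",np.degrees(np.arctan2(v[1],v[0])),"tip",(q[:2]+v*t.max()).round(4),"z95",np.percentile(Q[:,2],95).round(4),"line thru x=.526 y=",q[1]+v[1]/v[0]*(.526-q[0]))
    H=P[np.hypot(P[:,0]-.526,P[:,1]+.12)<.03]; H=H[H[:,2]>.07]; print("hub top",len(H),H.mean(0) if len(H) else 0)
    # tester top rockers: white on box
    m=(w[...,2]>.05)&(w[...,2]<.07)&(abs(w[...,0]-.611)<.06)&(w[...,1]>.2)&(w[...,1]<.265)&(hsv[...,1]<50)&(hsv[...,2]>190)
    k,l,s,ce=cv2.connectedComponentsWithStats(m.astype(np.uint8))
    for i in range(1,k):
        if s[i,4]>5: P=w[l==i]; print("rocker",(ce[i]/.64).round(1),s[i,4],P.mean(0).round(4))
E
```

```text
top
valve 185 [416.4  12.9  89.8  56.9  28. ] 0.064 pca 92.17439742668256
valve 182 [483.2  12.6 -84.8  58.3  29.6] 0.064 pca 94.30827549148725
valve 186 [550.1  17.4 -90.   57.8  29.3] 0.064 pca 92.88683782741057
valve 186 [617.5  22.7 -89.4  58.5  29.9] 0.064 pca 92.67379309596959
tool [324. 291.] 99 [560.3 250.6 -65.4 122.5  37.6] 0.0259
tool [305. 366.] 135 [424.1 273.6 -86.7  99.   12.8] 0.0163
tool [188. 414.] 96 [336.4 494.2  47.   35.1  25.8] 0.0242
tool [291. 415.] 436 [333.  293.8 -78.7 141.   25. ] 0.0286
lever 77 [ 0.4794 -0.1642  0.0644] ang -136.09119648338765 tip [ 0.4614 -0.1816] z95 0.0673 line thru x=.526 y= -0.11937021720294594
hub top 18 [ 0.53011666 -0.11731969  0.07626898]
rocker [316.6 249.2] 20 [0.6408 0.2457 0.0584]
rocker [317.1 258.7] 19 [0.6226 0.2441 0.0592]
rocker [316.4 268.5] 17 [0.6042 0.2452 0.0587]
rocker [316.8 278. ] 19 [0.5863 0.244  0.0591]
side
valve 146 [416.9  10.5 -86.   71.6  29.5] 0.062 pca 93.96436554344552
valve 153 [483.6  13.  -86.6  69.   29.3] 0.063 pca 94.18227272118196
valve 152 [551.5  18.3 -86.2  68.3  30.3] 0.063 pca 95.11560737432143
valve 149 [618.8  23.5 -87.   71.3  28.8] 0.063 pca 94.89658839441948
tool [380. 345.] 94 [569.7 124.3 -13.1  59.4  13.4] 0.0293
tool [348. 424.] 216 [558.9 280.6  68.  114.9  42.7] 0.029
tool [432. 444.] 159 [424.4 275.9 -86.2  97.6  13. ] 0.0159
tool [483. 472.] 565 [333.2 296.8 -78.5 140.6  25.4] 0.0282
tool [447. 592.] 112 [335.2 495.3  43.8  30.9  24. ] 0.0241
lever 48 [ 0.479  -0.1598  0.0624] ang -136.19568879089968 tip [ 0.4619 -0.1761] z95 0.0662 line thru x=.526 y= -0.11469672026809205
hub top 13 [ 0.52907651 -0.11149602  0.07514702]
rocker [340.3 379.8] 203 [0.6063 0.236  0.0542]
rocker [317.8 378.4] 33 [0.6417 0.2494 0.0585]
rocker [327.3 381.1] 35 [0.6242 0.2487 0.0584]
rocker [337.2 383.6] 35 [0.6061 0.2478 0.0587]
rocker [347.2 386.2] 36 [0.5881 0.2466 0.0585]
```

```bash
python3 -m creep '[[0,0,0,-0.063,0.06],[0,0,0,-0.063,0.06]]' |tail -1; python3 plan.py .45,-.02,.14,101.4 .333,.2945,.10,101.4
```

```text
grasp_force: 0.0
t 26.0 tcp [ 0.6512 -0.4428  0.1616] yaw 101.4 q6 -0.83 F [ 0.5 -0.2 -0.8] w 0.060 g 0.0
to .45,-.02,.14,101.4 : turn -0.000 then dx 0.4543 dy -0.1136 dz 0.0216  (xy rows 11.2, z rows 0.5)
to .333,.2945,.10,101.4 : turn -0.000 then dx 0.3314 dy -0.0525 dz 0.0400  (xy rows 8.0, z rows 1.0)
```

```bash
python3 -m creep '[[0.025,-0.006,0,0,0.06],[0.038,-0.0095,0,0,0.06],[0.038,-0.0095,0,0,0.06],[0.038,-0.0095,0,0,0.06],[0.038,-0.0095,0,0,0.06],[0.038,-0.0095,0,0,0.06],[0.038,-0.0095,0,0,0.06],[0.038,-0.0095,0,0,0.06],[0.038,-0.0095,0,0,0.06],[0.038,-0.0095,0,0,0.06]]' |tail -1
python3 -m creep '[[0.038,-0.0095,0,0,0.06],[0.038,-0.0095,0,0,0.06],[0.038,-0.0065,0,0,0.06],[0.038,-0.006,0,0,0.06],[0.038,-0.006,0,0,0.06],[0.038,-0.006,0,0,0.06],[0.038,-0.006,0,0,0.06],[0.038,-0.006,0,0,0.06],[0.038,-0.006,0,0,0.06],[0.038,-0.006,0,0,0.06]]' |tail -1
python3 -m creep '[[0.03,-0.006,0.02,0,0.05],[0,0,0.02,0,0.05],[0,0,0.02,0,0.05]]' |tail -1
python3 plan.py .333,.2945,.010,101.4
```

```text
grasp_force: 0.0
grasp_force: 0.0
grasp_force: 0.0
t 27.9 tcp [0.3368 0.289  0.101 ] yaw 101.5 q6 0.46 F [-0.1  0.2 -0.3] w 0.050 g 0.0
to .333,.2945,.010,101.4 : turn 0.002 then dx 0.0061 dy -0.0026 dz 0.0910  (xy rows 0.2, z rows 2.2)
```

```bash
python3 -m creep '[[0.006,-0.0026,0.02,0,0.05],[0,0,0.025,0,0.05],[0,0,0.025,0,0.05],[0,0,0.015,0,0.05],[0,0,0.006,0,0.05],[0,0,0,0,0.05],[0,0,0,0,0.01],[0,0,0,0,0.01],[0,0,0,0,0.01],[0,0,0,0,0.01]]' 60 | grep -E "force|ee|wid"
python3 -m creep '[[0,0,0,0,0.01],[0,0,-0.015,0,0.01],[0,0,-0.03,0,0.01],[0,0,-0.03,0,0.01],[0,0,-0.03,0,0.01],[0,0,0,0,0.01]]' | grep -E "force|ee|wid"
python3 - <<'E'
from h import *
a=capture("top"); b=capture("side"); np.savez("top2.npz",**a); np.savez("side2.npz",**b)
for c in(a,b):
    w=cloud(c);m=(w[...,2]>.055)&(w[...,2]<.135)&(w[...,0]>.25)&(w[...,0]<.42)&(w[...,1]>.2)&(w[...,1]<.4); 
    for lo,hi in((.2,.27),(.32,.4)):
        P=w[m&(w[...,1]>lo)&(w[...,1]<hi)]; print(len(P), P.mean(0).round(4) if len(P) else 0, np.percentile(P,[2,98],axis=0).round(4).tolist() if len(P) else 0)
b=b["image"]; cv2.imwrite("pics/tube.png",cv2.resize(b[230:384,220:384],(600,563),interpolation=cv2.INTER_CUBIC)[:,:,::-1])
E
```

```text
ee_pos: [0.3342, 0.2929, 0.0103]
force: [-0.1, 0.9, 0.2]
width: 0.0262
grasp_force: 0.0
ee_pos: [0.3359, 0.2942, 0.1193]
force: [0.7, 0.9, 0.9]
width: 0.01
grasp_force: 0.0
0 0 0
0 0 0
0 0 0
0 0 0
```

View pics/tube.png

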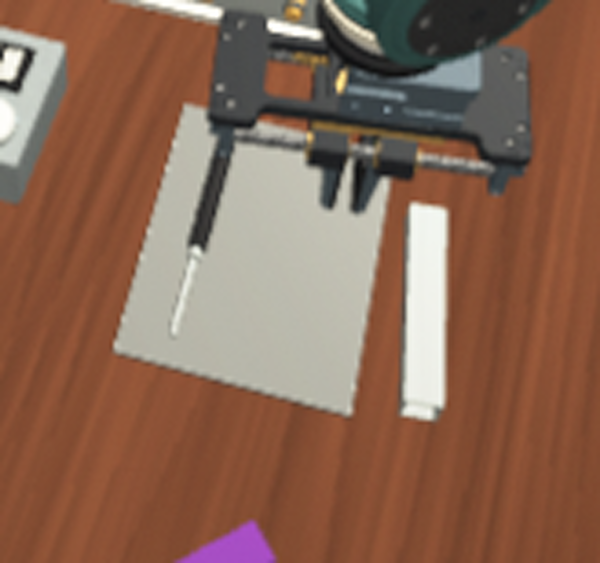

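The tube has been knocked off the mat towards the robot; it now lies on the bench at crop (427,310). The stylus is unmoved at (205,240). Measure the tube again.

```bash
python3 - <<'E'
from h import *
for n in("top2","side2"):
    c=dict(np.load(n+".npz")); w=cloud(c)
    reg=(w[...,0]>.12)&(w[...,0]<.5)&(w[...,1]>.15)&(w[...,1]<.45)&(w[...,2]>.011)&(w[...,2]<.045)
    k,l,s,ce=cv2.connectedComponentsWithStats(reg.astype(np.uint8))
    for i in range(1,k):
        if s[i,4]>60: P=w[l==i]; print(n,(ce[i]/.64).round(),s[i,4],rect(P[:,:2]),np.median(P[:,2]).round(4))
E
python3 plan.py
```

```text
top2 [305. 366.] 138 [424.1 272.2 -86.3  96.9  13. ] 0.0162
top2 [308. 449.] 200 [271.7 263.3 -79.6  64.5  25. ] 0.0248
side2 [431. 447.] 146 [424.  279.9 -86.3  85.5  13.1] 0.0156
side2 [524. 491.] 608 [264.8 303.8 -79.4 141.3  25.5] 0.0238
t 29.4 tcp [0.3343 0.293  0.1156] yaw 101.3 q6 0.47 F [-0.6  0.2 -0.2] w 0.010 g 0.0
```

```bash
python3 plan.py .2573,.3423,.05,100.6 .2573,.3423,.009,100.6
```

```text
t 29.4 tcp [0.3343 0.293  0.1156] yaw 101.3 q6 0.47 F [-0.6  0.2 -0.2] w 0.010 g 0.0
to .2573,.3423,.05,100.6 : turn 0.012 then dx 0.0627 dy -0.0666 dz 0.0656  (xy rows 2.2, z rows 1.6)
to .2573,.3423,.009,100.6 : turn -0.000 then dx 0.0000 dy 0.0000 dz 0.0410  (xy rows 0.0, z rows 1.0)
```

```bash
python3 -m creep '[[0.012,-0.013,0,0.012,0.05],[0.02,-0.022,0,0,0.05],[0.02,-0.022,0,0,0.05],[0.01,-0.0096,0.02,0,0.05],[0,0,0.02,0,0.05],[0,0,0.02,0,0.05],[0,0,0.006,0,0.05],[0,0,0,0,0.05]]' | tail -2
python3 plan.py .2573,.3423,.009,100.6; python3 -c "
from station import readout; print(readout.read_state()['joint_pos'])"
```

```text
width: 0.05
grasp_force: 0.0
t 30.0 tcp [0.2556 0.3396 0.0465] yaw 100.6 q6 0.69 F [ 0.4 -0.1  0.6] w 0.050 g 0.0
to .2573,.3423,.009,100.6 : turn 0.000 then dx 0.0023 dy 0.0021 dz 0.0375  (xy rows 0.1, z rows 0.9)
[8.70750665e-01 2.61367826e-01 2.32466630e+00 3.37047596e-05
 5.60079356e-01 6.85700036e-01]
```

```bash
python3 -m creep '[[0.0023,0.002,0.015,0,0.05],[0,0,0.015,0,0.05],[0,0,0.008,0,0.05],[0,0,0,0,0.05],[0,0,0,0,0.01],[0,0,0,0,0.01],[0,0,0,0,0.01],[0,0,0,0,0.01],[0,0,0,0,0.01],[0,0,0,0,0.01]]' 60 | grep -E "force|ee|wid"
python3 plan.py .3253,.3358,.05,100.6
```

```text
ee_pos: [0.2585, 0.3439, 0.011]
force: [-2.2, -2.2, 11.4]
width: 0.0247
grasp_force: 60.0
t 30.9 tcp [0.2585 0.3439 0.011 ] yaw 100.6 q6 0.69 F [-2.2 -2.2 11.4] w 0.025 g 60.0
to .3253,.3358,.05,100.6 : turn 0.000 then dx -0.0202 dy 0.0642 dz -0.0390  (xy rows 1.6, z rows 0.9)
```

```bash
python3 -m creep '[[0,0,-0.015,0,0.01],[0,0,-0.025,0,0.01],[-0.01,0.03,0,0,0.01],[-0.01,0.034,0,0,0.01],[0,0,0,0,0.01],[0,0,0.015,0,0.01],[0,0,0.012,0,0.01],[0,0,0.006,0,0.01],[0,0,0,0,0.01]]' | grep -E "force|ee|wid"

```

```text
ee_pos: [0.3243, 0.3351, 0.0165]
force: [-0.0, -0.5, -1.7]
width: 0.0247
grasp_force: 59.9
```

```bash
python3 -m creep '[[0,0,0.002,0,0.01],[0,0,0,0,0.04],[0,0,0,0,0.05],[0,0,0,0,0.05],[0,0,-0.02,0,0.05],[0,0,-0.025,0,0.05],[-0.026,0,0,0,0.05],[-0.026,0,0,0,0.05],[0,0,0,0,0.05]]' | grep -E "force|ee|wid"
python3 - <<'E'
from h import *
for n in("top","side"):
    w=cloud(capture(n))
    reg=(w[...,0]>.12)&(w[...,0]<.5)&(w[...,1]>.15)&(w[...,1]<.45)&(w[...,2]>.013)&(w[...,2]<.040)
    k,l,s,ce=cv2.connectedComponentsWithStats(reg.astype(np.uint8))
    for i in range(1,k):
        if s[i,4]>60: P=w[l==i]; print(n,(ce[i]/.64).round(),s[i,4],rect(P[:,:2]),np.median(P[:,2]).round(4))
E
python3 plan.py
```

```text
ee_pos: [0.3343, 0.2821, 0.0609]
force: [-0.6, -0.6, -0.9]
width: 0.05
grasp_force: 0.0
top [312. 366.] 96 [424.9 261.5  90.   74.8  11.8] 0.0166
top [314. 412.] 165 [340.4 249.4 -79.4  52.6  25.1] 0.0289
side [430. 451.] 106 [423.5 289.8 -86.4  68.7  12.7] 0.0161
side [483. 477.] 482 [330.9 305.3 -79.6 120.8  25.4] 0.028
t 32.5 tcp [0.3348 0.2844 0.0609] yaw 100.5 q6 0.47 F [ 0.1  0.5 -0. ] w 0.050 g 0.0
```

```bash
python3 -m creep '[[0,0,0.02,0,0.05],[0,0,0.02,0,0.05],[0,0,0.0095,0,0.05],[0,0,0,0,0.05],[0,0,0,0,0.01],[0,0,0,0,0.01],[0,0,0,0,0.01],[0,0,0,0,0.01],[0,0,0,0,0.01],[0,0,0,0,0.01]]' 60 | grep -E "force|ee|wid"
python3 -m creep '[[0,0,-0.015,0,0.01],[0,0,-0.03,0,0.01],[0,0,-0.04,0,0.01],[0,0,-0.035,0,0.01],[0,0,0,0,0.01]]' | grep -E "force|ee|wid"
python3 plan.py
```

```text
ee_pos: [0.3348, 0.285, 0.0116]
force: [-2.4, -0.2, 8.8]
width: 0.025
grasp_force: 60.0
ee_pos: [0.337, 0.2866, 0.1369]
force: [2.9, 1.3, -0.8]
width: 0.0248
grasp_force: 60.0
t 33.7 tcp [0.337  0.2866 0.1369] yaw 100.6 q6 0.47 F [ 2.9  1.3 -0.8] w 0.025 g 60.0
```

```bash
python3 -m creep '[[0,0,0,0.115,0.01],[0,0,0,0.125,0.01],[0,0,0,0.125,0.01],[0,0,0,0.125,0.01],[0,0,0,0.125,0.01],[0,0,0,0.125,0.01],[0,0,0,0.125,0.01],[0,0,0,0.125,0.01]]' | grep -E "wid"
python3 plan.py .49,.02,.14,43.9 .3925,-.2483,.14,43.9 
```

```text
width: 0.0247
t 34.4 tcp [0.3341 0.2843 0.1305] yaw 43.5 q6 1.46 F [-0.1 -0.1 -2.2] w 0.025 g 60.0
to .49,.02,.14,43.9 : turn -0.007 then dx -0.0710 dy 0.2986 dz -0.0095  (xy rows 7.4, z rows 0.2)
to .3925,-.2483,.14,43.9 : turn -0.000 then dx -0.2563 dy 0.1257 dz -0.0000  (xy rows 6.8, z rows 0.0)
```

```bash
python3 -m creep '[[-0.006,0.025,-0.004,-0.007,0.01],[-0.0085,0.036,-0.004,0,0.01],[-0.0085,0.036,0,0,0.01],[-0.0085,0.036,0,0,0.01],[-0.0085,0.036,0,0,0.01],[-0.0085,0.036,0,0,0.01],[-0.0085,0.036,0,0,0.01],[-0.0085,0.036,0,0,0.01],[-0.02,0.024,0,0,0.01],[-0.03,0.016,0,0,0.01]]' | grep -E "wid"
python3 -m creep '[[-0.034,0.017,0,0,0.01],[-0.034,0.017,0,0,0.01],[-0.034,0.017,0,0,0.01],[-0.034,0.017,0,0,0.01],[-0.034,0.017,0,0,0.01],[-0.03,0.014,0,0,0.01],[0,0,0,0,0.01]]' | grep -E "wid"
python3 plan.py .3925,-.2483,.055,43.9
```

```text
width: 0.0247
width: 0.0248
t 35.8 tcp [ 0.3972 -0.2375  0.1388] yaw 44.1 q6 0.21 F [ 0.2  0.1 -2.9] w 0.025 g 60.0
to .3925,-.2483,.055,43.9 : turn 0.003 then dx -0.0109 dy 0.0045 dz 0.0838  (xy rows 0.3, z rows 2.0)
```

```bash
python3 -m creep '[[-0.011,0.0045,0,0.003,0.01],[0,0,0.025,0,0.01],[0,0,0.03,0,0.01],[0,0,0.02,0,0.01],[0,0,0.008,0,0.01],[0,0,0,0,0.01]]' | grep -E "force"
python3 plan.py .3925,-.2483,.055,43.9
python3 - <<'E'
from h import *
a=capture("top"); b=capture("side"); np.savez("top3.npz",**a); np.savez("side3.npz",**b)
T=np.array([.3925,-.2483]);u=np.array([.7206,.6934]);nn=np.array([-.6934,.7206])
for c in(a,b):
    w=cloud(c); d=w[...,:2]-T; s=d@u; t=d@nn
    for nm,lo,hi in(("tube",.035,.078),("tube",.045,.06),("tube",.06,.078),("rod",.105,.145)):
        m=(s>lo)&(s<hi)&(abs(t)<.03)&(w[...,2]>.04)&(w[...,2]<.09); 
        if m.sum(): print(nm,m.sum(),"t",np.percentile(t[m],[3,50,97]).round(4),"z",np.percentile(w[m][:,2],[5,50,95]).round(4),"smax",s[m].max().round(4),"smin",s[m].min().round(4))
a=a["image"];b=b["image"]
cv2.imwrite("pics/ins.png",np.hstack([cv2.resize(a[160:290,300:430],(400,400),interpolation=cv2.INTER_CUBIC),cv2.resize(b[90:210,250:370],(400,400),interpolation=cv2.INTER_CUBIC)])[:,:,::-1])
E
```

```text
force: [-0.2, -0.2, -2.0]
grasp_force: 60.0
t 36.3 tcp [ 0.393  -0.2436  0.0543] yaw 44.1 q6 0.20 F [-0.2 -0.2 -2. ] w 0.025 g 60.0
to .3925,-.2483,.055,43.9 : turn 0.004 then dx -0.0036 dy 0.0031 dz -0.0007  (xy rows 0.1, z rows 0.0)
tube 169 t [-0.0092  0.0046  0.0154] z [0.0523 0.0711 0.0744] smax 0.078 smin 0.0353
tube 59 t [-0.0091  0.0046  0.0154] z [0.0523 0.0713 0.0746] smax 0.0598 smin 0.0451
tube 70 t [-0.0092  0.0047  0.0153] z [0.0558 0.0712 0.0741] smax 0.078 smin 0.0603
rod 60 t [-0.0049  0.0012  0.0052] z [0.0613 0.0645 0.0674] smax 0.1449 smin 0.106
tube 131 t [-0.0075  0.0123  0.0176] z [0.0483 0.0696 0.0738] smax 0.0778 smin 0.0351
tube 44 t [-0.0072  0.0125  0.0173] z [0.0514 0.0703 0.0743] smax 0.0597 smin 0.0453
tube 58 t [-0.0074  0.0119  0.0182] z [0.0476 0.0693 0.0737] smax 0.0778 smin 0.0609
rod 42 t [-0.0039  0.0039  0.0084] z [0.0561 0.0627 0.0667] smax 0.1444 smin 0.1052
```

View pics/ins.png

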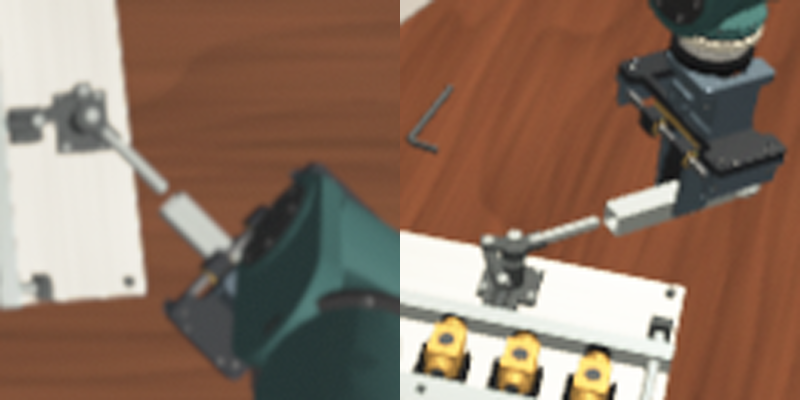

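The tube is in line with the rod (left half: tube mouth (172,198), rod tip (163,188)), sitting 3 mm off to one side. Correct that and slip it on.

```bash
python3 -m creep '[[0.004,0.0015,-0.001,0.003,0.01],[0.004,0.0015,0,0,0.01],[0.008,0,0,0,0.01],[0.008,0,0,0,0.01],[0.004,0,0,0,0.01],[0,0,0,0,0.01]]' 60| grep -E "force|ee"
python3 plan.py .4415,-.2012,.055,43.9
```

```text
ee_pos: [0.4172, -0.2265, 0.0571]
force: [-0.5, -0.3, -3.4]
grasp_force: 60.0
t 36.9 tcp [ 0.4172 -0.2265  0.0571] yaw 44.0 q6 0.26 F [-0.5 -0.3 -3.4] w 0.025 g 60.0
to .4415,-.2012,.055,43.9 : turn 0.002 then dx 0.0351 dy -0.0014 dz 0.0021  (xy rows 0.8, z rows 0.1)
```

```bash
python3 -m creep '[[0.006,-0.001,0.0015,0,0.01],[0.009,0,0,0,0.01],[0.009,0,0,0,0.01],[0.008,0,0,0,0.01],[0.002,0,0,0,0.01],[0,0,0,0,0.01]]' 60| grep -E "force|ee"
python3 plan.py .4415,-.2012,.055,43.9
python3 - <<'E'
from h import *
a=capture("top");w=cloud(a);P=np.array([.5285,-.1175]);u=np.array([-.7206,-.6934]);nn=np.array([-.6934,.7206]);d=w[...,:2]-P;s=d@u;t=d@nn
m=(abs(t)<.025)&(s>.0)&(s<.12)&(w[...,2]>.05)&(w[...,2]<.1)
for lo in np.arange(.01,.12,.006):
    q=m&(s>=lo)&(s<lo+.006); print(round(lo,3),q.sum(), (np.ptp(t[q]).round(4),np.median(w[q][:,2]).round(4),np.median(t[q]).round(4)) if q.sum() else '')
E
```

```text
ee_pos: [0.4407, -0.2024, 0.0554]
force: [0.0, -0.2, -2.7]
grasp_force: 60.0
t 37.4 tcp [ 0.4407 -0.2024  0.0554] yaw 44.0 q6 0.32 F [ 0.  -0.2 -2.7] w 0.025 g 60.0
to .4415,-.2012,.055,43.9 : turn 0.002 then dx 0.0014 dy -0.0003 dz 0.0004  (xy rows 0.0, z rows 0.0)
0.01 14 (np.float64(0.0178), np.float64(0.0646), np.float64(0.0015))
0.016 18 (np.float64(0.0175), np.float64(0.0639), np.float64(-0.0008))
0.022 15 (np.float64(0.0177), np.float64(0.0634), np.float64(0.0031))
0.028 12 (np.float64(0.0181), np.float64(0.0637), np.float64(0.0005))
0.034 10 (np.float64(0.0098), np.float64(0.0655), np.float64(0.0009))
0.04 15 (np.float64(0.0248), np.float64(0.0676), np.float64(-0.0003))
0.046 23 (np.float64(0.0245), np.float64(0.0718), np.float64(0.0015))
0.052 22 (np.float64(0.025), np.float64(0.0721), np.float64(0.0002))
0.058 23 (np.float64(0.0254), np.float64(0.0719), np.float64(0.0014))
0.064 25 (np.float64(0.025), np.float64(0.0721), np.float64(-0.0012))
0.07 25 (np.float64(0.0246), np.float64(0.0729), np.float64(0.0013))
0.076 22 (np.float64(0.0248), np.float64(0.0722), np.float64(0.0009))
0.082 24 (np.float64(0.0257), np.float64(0.0723), np.float64(0.002))
0.088 21 (np.float64(0.025), np.float64(0.0722), np.float64(0.0008))
0.094 12 (np.float64(0.0246), np.float64(0.0714), np.float64(-0.0062))
0.1 0 
0.106 0 
0.112 0 
0.118 0
```

```bash
python3 -m creep '[[0.0003,0.006,0,-0.05,0.01],[0.0006,0.0122,0,-0.1,0.01],[0.0006,0.0122,0,-0.1,0.01],[0.0006,0.0122,0,-0.1,0.01],[0.0006,0.0122,0,-0.1,0.01],[0.0006,0.0122,0,-0.1,0.01],[0.0006,0.0122,0,-0.1,0.01],[0.0006,0.0122,0,-0.1,0.01],[0,0,0,0,0.01]]' 60| grep -E "force|ee"
python3 - <<'E'
from station import readout; import numpy as np
from scipy.spatial.transform import Rotation as R
s=readout.read_state(); p=np.array(s["ee_pos"][:2])-[.5285,-.1175]; x=R.from_quat(s["orientation"]).as_matrix()[:,0]
print("radius",np.hypot(*p),"pos ang",np.degrees(np.arctan2(p[1],p[0])),"tool yaw-180",np.degrees(np.arctan2(x[1],x[0]))-180, s["wrist_torque"])
E
```

```text
ee_pos: [0.5198, -0.24, 0.0545]
force: [-17.8, -6.1, 3.9]
grasp_force: 60.0
radius 0.12280674888831816 pos ang -94.08307401617506 tool yaw-180 -92.62794151552713 [-1.02473804  2.96675297  0.62597618]
```

```bash
python3 -m creep '[[0.0006,0.0122,0,-0.1,0.01],[0.0006,0.0122,0,-0.1,0.01],[0.0006,0.0122,0,-0.1,0.01],[0.0006,0.0122,0,-0.1,0.01],[0.0006,0.0122,0,-0.1,0.01],[0.0006,0.0122,0,-0.1,0.01],[0.0006,0.0122,0,-0.1,0.01],[0,0,0,0,0.01]]' 60| grep -E "force|ee"
cat > lev.py <<'E'
from station import readout; import numpy as np
from scipy.spatial.transform import Rotation as R
s=readout.read_state(); p=np.array(s["ee_pos"][:2])-[.5285,-.1175]; x=R.from_quat(s["orientation"]).as_matrix()[:,0]
print("radius",np.hypot(*p),"pos ang",np.degrees(np.arctan2(p[1],p[0])),"tool yaw-180",np.degrees(np.arctan2(x[1],x[0]))-180, s["wrist_torque"])
E
python3 lev.py
python3 - <<'E'
from h import *
for n in("top","side"):
    w=cloud(capture(n));P=np.array([.5285,-.1175]);d=w[...,:2]-P;r=np.hypot(d[...,0],d[...,1]);a=np.degrees(np.arctan2(d[...,1],d[...,0]))
    m=(r>.05)&(r<.095)&(w[...,2]>.06)&(w[...,2]<.078)&(a<-30)&(a>-110); print(n,m.sum(),np.median(a[m]),np.percentile(a[m],[5,95]))
    m=(r>.034)&(r<.042)&(w[...,2]>.055)&(w[...,2]<.078)&(a<-30)&(a>-110); print(m.sum(),np.median(a[m]))
E
```

```text
ee_pos: [0.6025, -0.2154, 0.0552]
force: [0.4, 0.4, -2.9]
grasp_force: 60.0
radius 0.12270763480042142 pos ang -52.907965191763985 tool yaw-180 -52.68605650619892 [ 0.00393449 -0.15976011  0.00542217]
top 143 -53.847256510687934 [-63.60287122 -43.93680408]
12 -56.06580894258737
side 80 -50.21261091984731 [-60.66205067 -39.87371644]
10 -50.476507011850195
```

```bash
python3 -m creep '[[0.0003,0.0061,0,-0.05,0.01],[0.0003,0.0061,0,-0.05,0.01],[0,0,0,0,0.01]]' 60| grep -E "force|ee"; python3 lev.py
python3 -m creep '[[-0.0003,-0.0061,0,0.05,0.01],[0,0,0,0,0.01]]' 60| grep -E "force|ee"; python3 lev.py
```

```text
ee_pos: [0.6108, -0.2076, 0.0555]
force: [-0.2, -0.4, -1.9]
grasp_force: 60.0
radius 0.12199222150745169 pos ang -47.58260572464135 tool yaw-180 -47.30650475364135 [ 0.01119252 -0.14263738 -0.04865541]
ee_pos: [0.6056, -0.2125, 0.0553]
force: [-1.1, 0.7, -2.7]
grasp_force: 60.0
radius 0.12235461304201861 pos ang -50.964604324099966 tool yaw-180 -50.48196971329318 [-0.03102608 -0.09811148  0.02647473]
```

```bash
python3 -m creep '[[-0.006,0,0,0,0.01],[-0.012,0,0,0,0.01],[-0.012,0,0,0,0.01],[-0.012,0,0,0,0.01],[-0.012,0,0,0,0.01],[-0.015,0,0,0,0.01],[-0.015,0,0,0,0.01],[0,0,-0.03,0,0.01],[0,0,-0.04,0,0.01],[0,0,0,0,0.01]]' 60| grep -E "force|ee"; python3 plan.py
python3 - <<'E'
from h import *
P=np.array([.5285,-.1175])
a=capture("top"); b=capture("side"); np.savez("top4.npz",**a); np.savez("side4.npz",**b)
for c in(a,b):
    w=cloud(c);d=w[...,:2]-P;r=np.hypot(d[...,0],d[...,1])
    m=(r>.036)&(r<.1)&(w[...,2]>.053)&(w[...,2]<.078)&(d[...,1]<0); Q=w[m]; q=Q.mean(0); v=np.linalg.eigh(np.cov(Q[:,:2].T))[1][:,1]; v*=np.sign(v[0])
    print("lever",len(Q),q.round(4),np.degrees(np.arctan2(v[1],v[0])))
    hsv=cv2.cvtColor(c["image"],cv2.COLOR_RGB2HSV)
    for x,y in [(.4143,.0134),(.4821,.0184),(.5499,.0234),(.6177,.0284)]:
        m=(abs(w[...,0]-x)<.03)&(abs(w[...,1]-y-.01)<.05)&(w[...,2]>.046)&(w[...,2]<.068)&(hsv[...,1]>70)
        print("valve",m.sum(),rect(w[m][:,:2]))
a=a["image"];b=b["image"]
cv2.imwrite("pics/lock.png",np.hstack([cv2.resize(a[140:280,235:365],(400,430),interpolation=cv2.INTER_CUBIC),cv2.resize(b[140:300,180:345],(400,430),interpolation=cv2.INTER_CUBIC)])[:,:,::-1])
E
```

```text
ee_pos: [0.6644, -0.2789, 0.1324]
force: [1.4, 0.0, -0.1]
grasp_force: 60.0
t 40.2 tcp [ 0.6644 -0.2789  0.1324] yaw 129.9 q6 -1.13 F [ 1.4  0.  -0.1] w 0.024 g 60.0
lever 82 [ 0.5701 -0.1667  0.0638] -49.93916776307004
valve 198 [414.3  30.3 -83.8  62.7  29.4]
valve 192 [481.4  35.1 -89.5  63.   28.8]
valve 182 [549.3  38.3 -85.4  58.4  29.4]
valve 186 [616.7  43.6 -84.8  59.3  29.8]
lever 43 [ 0.5727 -0.1617  0.0633] -50.73935707523435
valve 116 [415.7  26.8 -85.1  52.9  29.8]
valve 122 [482.4  30.7 -85.5  51.5  30. ]
valve 121 [550.6  34.8 -85.2  52.2  30.2]
valve 117 [618.3  41.3 -83.5  52.4  30.2]
```

View pics/lock.png

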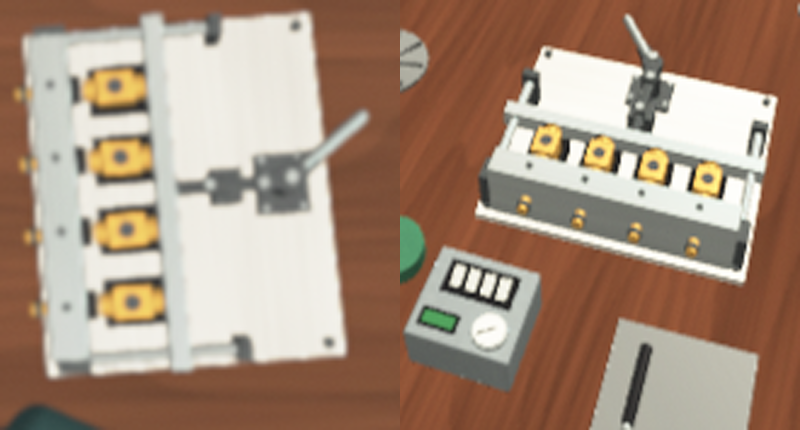

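Clamp locked: lever at about -50 deg, valves pushed onto the seals (left half, (130,300) to (115,88)). Tube back to the mat.

```bash
python3 -m creep '[[0,0,0,0.12,0.01],[0,0,0,0.125,0.01],[0,0,0,0.125,0.01],[0,0,0,0.125,0.01],[0,0,0,0,0.01]]' 60| grep -E "ee"; python3 plan.py .3347,.2835,.13,101
```

```text
ee_pos: [0.66, -0.2764, 0.1238]
t 40.7 tcp [ 0.66   -0.2764  0.1238] yaw 101.2 q6 -0.62 F [-0.4  0.  -2.1] w 0.025 g 60.0
to .3347,.2835,.13,101 : turn 0.003 then dx 0.6117 dy -0.2124 dz -0.0062  (xy rows 15.5, z rows 0.1)
```

```bash
python3 -m creep '[[0.02,-0.007,-0.005,0,0.01],[0.036,-0.0125,0,0,0.01],[0.036,-0.0125,0,0,0.01],[0.036,-0.0125,0,0,0.01],[0.036,-0.0125,0,0,0.01],[0.036,-0.0125,0,0,0.01],[0.036,-0.0125,0,0,0.01],[0.036,-0.0125,0,0,0.01],[0.036,-0.0125,0,0,0.01],[0.036,-0.0125,0,0,0.01]]' 60| grep -E "ee"
python3 -m creep '[[0.036,-0.0125,0,0,0.01],[0.036,-0.0125,0,0,0.01],[0.036,-0.0125,0,0,0.01],[0.036,-0.0125,0,0,0.01],[0.036,-0.0125,0,0,0.01],[0.036,-0.0125,0,0,0.01],[0.036,-0.0125,0,0,0.01],[0.016,-0.005,0,0,0.01],[0,0,0,0,0.01]]' 60| grep -E "ee"; python3 plan.py .3347,.2835,.0125,101
python3 - <<'E'
from h import *
for n in("top","side"):
    w=cloud(capture(n))
    reg=(w[...,0]>.12)&(w[...,0]<.52)&(w[...,1]>.15)&(w[...,1]<.5)&(w[...,2]>.011)&(w[...,2]<.040)
    k,l,s,ce=cv2.connectedComponentsWithStats(reg.astype(np.uint8))
    for i in range(1,k):
        if s[i,4]>60: P=w[l==i]; print(n,(ce[i]/.64).round(),s[i,4],rect(P[:,:2]),np.median(P[:,2]).round(4))
E
```

```text
ee_pos: [0.4733, 0.0379, 0.1298]
ee_pos: [0.3291, 0.2831, 0.13]
t 42.3 tcp [0.3291 0.2831 0.13  ] yaw 102.0 q6 0.45 F [-0.5 -0.7 -2.2] w 0.024 g 60.0
to .3347,.2835,.0125,101 : turn 0.017 then dx -0.0007 dy 0.0056 dz 0.1175  (xy rows 0.1, z rows 2.8)
top [305. 366.] 138 [424.2 270.8 -86.3  93.8  12.9] 0.0162
top [188. 414.] 97 [336.1 494.8  47.6  36.3  27.5] 0.0241
side [432. 446.] 179 [423.8 283.9 -85.9 114.7  13.1] 0.0153
side [447. 592.] 111 [334.8 495.4  43.2  29.6  23.7] 0.024
```

```bash
python3 -m creep '[[0,0.005,0.03,0.015,0.01],[0,0,0.035,0,0.01],[0,0,0.03,0,0.01],[0,0,0.015,0,0.01],[0,0,0.006,0,0.01],[0,0,0,0,0.01]]' 60| grep -E "ee|force"
```

```text
ee_pos: [0.3353, 0.2807, 0.0133]
force: [-0.1, 1.3, -1.9]
grasp_force: 60.0
```

```bash
python3 -m creep '[[0,0,0.001,0,0.03],[0,0,0,0,0.05],[0,0,0,0,0.05],[0,0,-0.02,0,0.05],[0,0,-0.03,0,0.05],[0,0,-0.03,0.07,0.05],[0,0,0,0.068,0.05],[0,0,0,0,0.04]]' 60| grep -E "ee|force|wid"
python3 plan.py .4226,.296,.06,93.8 .4226,.296,.008,93.8
```

```text
ee_pos: [0.3367, 0.2829, 0.0958]
force: [0.3, -0.3, 0.1]
width: 0.0459
grasp_force: 0.0
t 43.6 tcp [0.3367 0.2829 0.0958] yaw 92.6 q6 0.60 F [ 0.3 -0.3  0.1] w 0.046 g 0.0
to .4226,.296,.06,93.8 : turn -0.021 then dx 0.0073 dy 0.0865 dz 0.0358  (xy rows 2.1, z rows 0.9)
to .4226,.296,.008,93.8 : turn -0.000 then dx 0.0000 dy 0.0000 dz 0.0520  (xy rows 0.0, z rows 1.2)
```

```bash
python3 -m creep '[[0.002,0.025,0,-0.02,0.04],[0.003,0.035,0,0,0.04],[0.002,0.0265,0.02,0,0.035],[0,0,0.016,0,0.035],[0,0,0,0,0.035]]' 60| grep -E "ee"
python3 plan.py .4226,.296,.008,93.8
python3 - <<'E'
from h import *
for n in("top","side"):
    w=cloud(capture(n))
    reg=(w[...,0]>.2)&(w[...,0]<.52)&(w[...,1]>.15)&(w[...,1]<.45)&(w[...,2]>.011)&(w[...,2]<.036)
    k,l,s,ce=cv2.connectedComponentsWithStats(reg.astype(np.uint8))
    for i in range(1,k):
        if s[i,4]>30: P=w[l==i]; print(n,(ce[i]/.64).round(),s[i,4],rect(P[:,:2]),np.median(P[:,2]).round(4))
E
```

```text
ee_pos: [0.4208, 0.2933, 0.0547]
t 44.0 tcp [0.4208 0.2933 0.0547] yaw 94.0 q6 0.49 F [-2.2 -0.7 -1.3] w 0.035 g 0.0
to .4226,.296,.008,93.8 : turn 0.003 then dx 0.0025 dy 0.0020 dz 0.0467  (xy rows 0.1, z rows 1.1)
top [314. 365.] 92 [424.9 255.6  89.9  63.4  11.8] 0.0167
top [316. 411.] 163 [341.7 249.1 -79.5  58.2  25. ] 0.0289
side [430. 454.] 139 [422.4 304.6 -86.6 101.   12.8] 0.0153
side [482. 478.] 440 [332.2 304.2 -79.3 117.3  25.1] 0.028
```

```bash
python3 -m creep '[[0.0025,0.002,0.015,0,0.035],[0,0,0.015,0,0.035],[0,0,0.012,0,0.035],[0,0,0.005,0,0.035],[0,0,0,0,0.035],[0,0,0,0,0.005],[0,0,0,0,0.005],[0,0,0,0,0.005],[0,0,0,0,0.005],[0,0,0,0,0.005]]' 60| grep -E "ee|force|wid"
python3 -m creep '[[0,0,0,0,0.005],[0,0,-0.015,0,0.005],[0,0,-0.03,0,0.005],[0,0,-0.04,0,0.005],[0,0,-0.02,0,0.005],[0,0,0,0,0.005]]' 60| grep -E "ee|force|wid"
```

```text
ee_pos: [0.4235, 0.2971, 0.011]
force: [-1.6, -1.1, 7.5]
width: 0.0121
grasp_force: 60.0
ee_pos: [0.4253, 0.2983, 0.1199]
force: [1.0, -0.5, 0.3]
width: 0.0122
grasp_force: 60.0
```

```bash
python3 -m creep '[[0,0,0,0.11,0.005],[0,0,0,0.125,0.005],[0,0,0,0.125,0.005],[0,0,0,0.125,0.005],[0,0,0,0.125,0.005],[0,0,0,0.125,0.005],[0,0,0,0.029,0.005],[0,0,0,0,0.005]]' 60| grep -E "wid"
python3 plan.py .534,.172,.10,50
```

```text
width: 0.0124
t 46.1 tcp [0.4229 0.2967 0.1148] yaw 50.0 q6 1.26 F [ 0.2 -0.5 -1.2] w 0.012 g 60.0
to .534,.172,.10,50 : turn 0.001 then dx -0.0241 dy 0.1653 dz 0.0148  (xy rows 4.0, z rows 0.4)
```

```bash
python3 -m creep '[[-0.003,0.025,0,0,0.005],[-0.005,0.035,0,0,0.005],[-0.005,0.035,0,0,0.005],[-0.005,0.035,0,0,0.005],[-0.005,0.025,0.01,0,0.005],[-0.001,0.01,0.005,0,0.005],[0,0,0,0,0.005]]' 60| grep -E "wid"
python3 plan.py .534,.172,.10,50
python3 - <<'E'
from h import *
a=capture("top"); b=capture("side"); np.savez("top5.npz",**a); np.savez("side5.npz",**b); a=a["image"];b=b["image"]
cv2.imwrite("pics/tst.png",np.vstack([cv2.resize(a[145:200,170:275],(600,314),interpolation=cv2.INTER_CUBIC),cv2.resize(b[225:285,175:270],(600,379-93),interpolation=cv2.INTER_CUBIC)])[:,:,::-1])
E
```

```text
width: 0.012
t 46.7 tcp [0.5348 0.1712 0.099 ] yaw 50.1 q6 0.97 F [-0.8  0.  -1.4] w 0.012 g 60.0
to .534,.172,.10,50 : turn 0.001 then dx 0.0001 dy -0.0011 dz -0.0010  (xy rows 0.0, z rows 0.0)
```

View pics/tst.png

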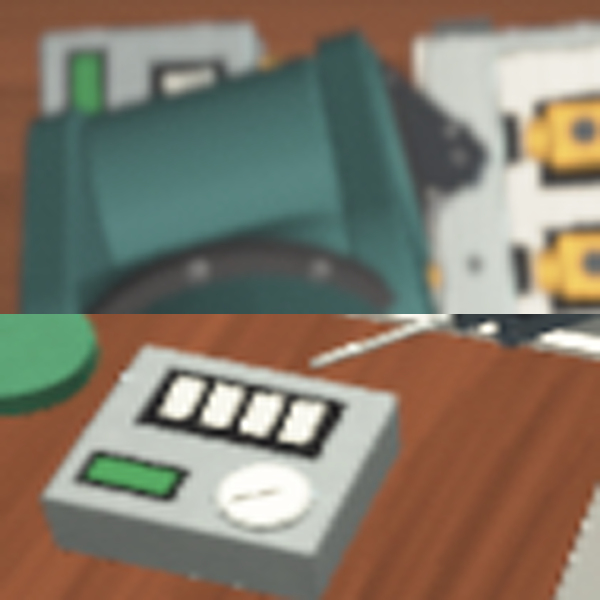

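The top camera is blocked by the arm. Side view: stylus tip at crop (312,362). The -y edges of the rockers are at (310,400), (270,392), (230,384), (192,376) for rockers 1 to 4.

```bash
cat > px.py <<'E'
from h import *
def sp(c,u,v,h):  # raw pixel coords
    return onplane(c,(u+.5)/.64-.5,(v+.5)/.64-.5,h)
E
python3 - <<'E'
from px import *
c=dict(np.load("side5.npz")); w=cloud(c)
f=lambda u,v:(175+(u+.5)/6.316-.5,225+(v-314+.5)/4.767-.5)
up=[(310,400),(270,392),(230,384),(192,376)]; lo=[(297,445),(257,438),(216,429),(174,421)]
for i in range(4): print("rocker",i+1,"-y end",sp(c,*f(*up[i]),.063).round(4),"+y end",sp(c,*f(*lo[i]),.0555).round(4))
for nm,p in dict(farL=(148,348),farR=(398,395),nearR=(316,555),nearL=(45,498)).items(): print("tester",nm,sp(c,*f(*p),.055).round(4))
# rod fit
m=(w[...,2]>.08)&(w[...,2]<.12)&(w[...,0]>.55)&(w[...,0]<.62)&(w[...,1]>.18)&(w[...,1]<.26); P=w[m]; print(len(P),P[np.argsort(P[:,1])].round(4)[-6:].tolist())
u=np.array([np.cos(np.radians(50)),np.sin(np.radians(50))]); 
print("along max",((P[:,:2]-[.5348,.1712])@u).max(),"lat",np.median((P[:,:2]-[.5348,.1712])@[-u[1],u[0]]),"z",np.median(P[:,2]), np.polyfit((P[:,:2]-[.5348,.1712])@u,P[:,2],1))
print("tip px at z .098",sp(c,*f(312,362),.098).round(4))
E
```

```text
rocker 1 -y end [0.5888 0.2347 0.063 ] +y end [0.5844 0.2596 0.0555]
rocker 2 -y end [0.6068 0.2356 0.063 ] +y end [0.602  0.2612 0.0555]
rocker 3 -y end [0.6249 0.2365 0.063 ] +y end [0.6205 0.2617 0.0555]
rocker 4 -y end [0.6424 0.2371 0.063 ] +y end [0.6393 0.263  0.0555]
tester farL [0.6718 0.2209 0.055 ]
tester farR [0.5575 0.2135 0.055 ]
tester nearR [0.5502 0.3198 0.055 ]
tester nearL [0.6674 0.3262 0.055 ]
51 [[0.5784, 0.2321, 0.0993], [0.5813, 0.2321, 0.0979], [0.5859, 0.2345, 0.0987], [0.5829, 0.235, 0.0965], [0.5858, 0.235, 0.0951], [0.5821, 0.2361, 0.1027]]
along max 0.08169907946340986 lat 0.0024941682980808367 z 0.09965068404854638 [-0.12162996  0.10680939]
tip px at z .098 [0.5866 0.2331 0.098 ]
```

```bash
python3 -m creep '[[0.005,-0.0024,0.01,0,0.005],[0,0,0.014,0,0.005],[0,0,0.004,0,0.005],[0,0,0,0,0.005]]' 60| grep -E "ee|force"
python3 - <<'E'
from px import *
b=capture("side"); np.savez("side6.npz",**b); b=b["image"]
cv2.imwrite("pics/r1.png",cv2.resize(b[225:275,180:260],(800,500),interpolation=cv2.INTER_CUBIC)[:,:,::-1])
E
python3 plan.py
```

```text
ee_pos: [0.5344, 0.1789, 0.0712]
force: [0.2, 0.3, -0.2]
grasp_force: 60.0
t 47.2 tcp [0.535  0.1789 0.0719] yaw 50.2 q6 0.98 F [0.5 0.1 0.9] w 0.012 g 60.0
```

View pics/r1.png

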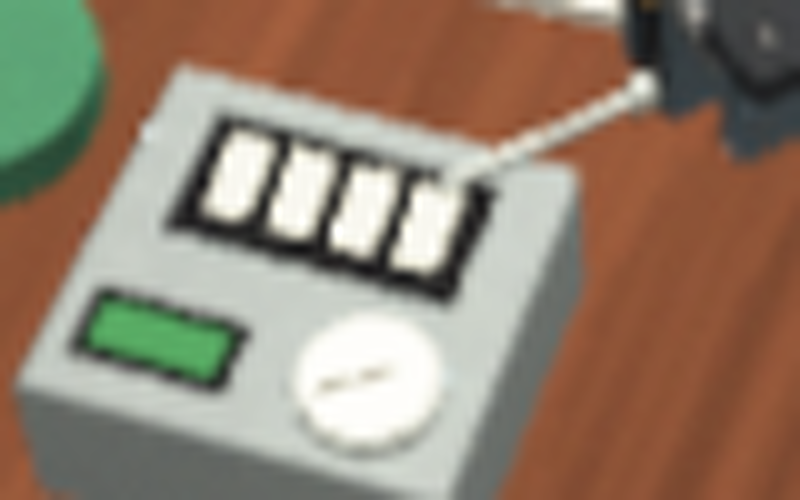

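```bash
python3 - <<'E'
from px import *
c=dict(np.load("side6.npz"))
print([sp(c,180+(445.5)/10-.5,225+(179.5)/10-.5,z).round(4) for z in(.067,.071)])
for p in [(437,182),(375,167),(310,148),(248,130)]: print("-y end",sp(c,180+p[0]/10-.5,225+p[1]/10-.5,.063).round(4))
E
```

```text
[array([0.5868, 0.2362, 0.067 ]), array([0.5855, 0.2387, 0.071 ])]
-y end [0.5899 0.2353 0.063 ]
-y end [0.6073 0.2366 0.063 ]
-y end [0.6261 0.237  0.063 ]
-y end [0.6442 0.2374 0.063 ]
```

```bash
python3 -m creep '[[0.0013,0.0015,0.002,0,0.005],[0,0,0.003,0,0.005],[0,0,0.003,0,0.005],[0,0,0,0,0.005]]' 60| grep -E "ee|force"
python3 -m creep '[[0,0,0.002,0,0.005],[0,0,0.002,0,0.005],[0,0,0,0,0.005]]' 60| grep -E "ee|force"
```

```text
ee_pos: [0.538, 0.1782, 0.0643]
force: [1.1, 0.3, 0.9]
grasp_force: 60.0
ee_pos: [0.5375, 0.178, 0.06]
force: [0.2, 0.2, -0.2]
grasp_force: 60.0
```

```bash
python3 -m creep '[[0,0,0.002,0,0.005],[0,0,0,0,0.005]]' 60| grep -E "ee|force"
python3 - <<'E'
from px import *
b=capture("side"); np.savez("side7.npz",**b); w=cloud(b); hsv=cv2.cvtColor(b["image"],cv2.COLOR_RGB2HSV)
P=[(.5875,.2465),(.6055,.2475),(.6235,.2483),(.6415,.2490)]
for x,y in P:
    m=(abs(w[...,0]-x)<.005)&(abs(w[...,1]-y)<.014)&(w[...,2]<.066)&(hsv[...,2]>170)&(hsv[...,1]<60); Q=w[m]; print(m.sum(),np.polyfit(Q[:,1],Q[:,2],1).round(3) if m.sum()>5 else '')
E
```

```text
ee_pos: [0.5377, 0.1781, 0.0582]
force: [-1.6, -1.6, 4.2]
grasp_force: 60.0
31 [0.208 0.007]
35 [-0.194  0.106]
30 [-0.238  0.117]
28 [-0.238  0.118]
```

Rocker 1 is on: its slope has flipped compared with the others. On to rocker 2, 18 mm along.

```bash
cat > rk.py <<'E'
from px import *
b=capture("side"); w=cloud(b); hsv=cv2.cvtColor(b["image"],cv2.COLOR_RGB2HSV)
for x,y in [(.5875,.2465),(.6055,.2475),(.6235,.2483),(.6415,.2490)]:
    m=(abs(w[...,0]-x)<.005)&(abs(w[...,1]-y)<.014)&(w[...,2]<.066)&(hsv[...,2]>170)&(hsv[...,1]<60); Q=w[m]; print("rocker slope",m.sum(),np.polyfit(Q[:,1],Q[:,2],1)[0].round(3) if m.sum()>5 else '')
E
python3 plan.py .5557,.1789,.075,50
python3 -m creep '[[0,0,-0.008,0,0.005],[0,0,-0.009,0,0.005],[0.006,0.0065,0,0,0.005],[0.006,0.0065,0,0,0.005],[0,0,0,0,0.005],[0,0,0,0,0.005]]' 60| grep -E "ee|force"
python3 plan.py .5557,.1789,.058,50
```

```text
t 48.0 tcp [0.5377 0.1781 0.0583] yaw 50.1 q6 0.97 F [-1.2 -1.7  4.1] w 0.012 g 60.0
to .5557,.1789,.075,50 : turn 0.002 then dx 0.0122 dy 0.0133 dz -0.0167  (xy rows 0.4, z rows 0.4)
ee_pos: [0.5561, 0.179, 0.0753]
force: [-0.8, 0.3, 0.0]
grasp_force: 60.0
t 48.5 tcp [0.5561 0.179  0.0753] yaw 50.1 q6 0.97 F [-0.8  0.3  0. ] w 0.012 g 60.0
to .5557,.1789,.058,50 : turn 0.002 then dx -0.0003 dy -0.0002 dz 0.0173  (xy rows 0.0, z rows 0.4)
```

```bash
python3 -m creep '[[0,0,0.005,0,0.005],[0,0,0.004,0,0.005],[0,0,0.003,0,0.005],[0,0,0.003,0,0.005],[0,0,0.0025,0,0.005],[0,0,0,0,0.005]]' 60| grep -E "ee|force"; python3 rk.py
python3 -m creep '[[0,0,-0.008,0,0.005],[0,0,-0.009,0,0.005],[0.006,0.0065,0,0,0.005],[0.006,0.0065,0,0,0.005],[0,0,0,0,0.005],[0,0,0,0,0.005]]' 60| grep -E "ee|force"
python3 plan.py .5737,.1797,.058,50
```

```text
ee_pos: [0.5553, 0.1791, 0.0575]
force: [-3.0, -1.4, 6.8]
grasp_force: 60.0
rocker slope 28 0.288
rocker slope 25 0.189
rocker slope 30 -0.265
rocker slope 28 -0.154
ee_pos: [0.5737, 0.1799, 0.0747]
force: [0.5, -0.4, 0.2]
grasp_force: 60.0
t 49.5 tcp [0.5737 0.1799 0.0747] yaw 50.1 q6 0.96 F [ 0.5 -0.4  0.2] w 0.012 g 60.0
to .5737,.1797,.058,50 : turn 0.002 then dx -0.0001 dy 0.0001 dz 0.0167  (xy rows 0.0, z rows 0.4)
```

```bash
python3 -m creep '[[0,0,0.005,0,0.005],[0,0,0.004,0,0.005],[0,0,0.003,0,0.005],[0,0,0.003,0,0.005],[0,0,0.0018,0,0.005],[0,0,0,0,0.005]]' 60| grep -E "ee|force"; python3 rk.py
python3 -m creep '[[0,0,-0.008,0,0.005],[0,0,-0.009,0,0.005],[0.006,0.0065,0,0,0.005],[0.006,0.0065,0,0,0.005],[0,0,0,0,0.005],[0,0,0,0,0.005]]' 60| grep -E "ee|force"
python3 plan.py .5917,.1805,.058,50
```

```text
ee_pos: [0.573, 0.18, 0.0578]
force: [-3.0, -1.3, 6.8]
grasp_force: 60.0
rocker slope 26 0.316
rocker slope 24 0.289
rocker slope 27 0.264
rocker slope 32 -0.214
ee_pos: [0.5913, 0.1808, 0.0749]
force: [-0.3, -1.0, -1.1]
grasp_force: 60.0
t 50.6 tcp [0.5913 0.1808 0.0749] yaw 50.1 q6 0.96 F [-0.3 -1.  -1.1] w 0.012 g 60.0
to .5917,.1805,.058,50 : turn 0.002 then dx 0.0000 dy 0.0005 dz 0.0169  (xy rows 0.0, z rows 0.4)
```

```bash
python3 -m creep '[[0,0,0.005,0,0.005],[0,0,0.004,0,0.005],[0,0,0.003,0,0.005],[0,0,0.003,0,0.005],[0,0,0.002,0,0.005],[0,0,0,0,0.005]]' 60| grep -E "ee|force"; python3 rk.py
python3 -m creep '[[0,0,-0.01,0,0.005],[0,0,-0.02,0,0.005],[0,0,-0.03,0,0.005],[0,0,0,0,0.005]]' 60| grep -E "ee|force"; python3 rk.py
python3 plan.py .41,.27,.12,50
```

```text
ee_pos: [0.5907, 0.1808, 0.0578]
force: [-2.4, -0.9, 6.4]
grasp_force: 60.0
rocker slope 24 0.353
rocker slope 27 0.297
rocker slope 26 0.313
rocker slope 25 0.163
ee_pos: [0.5932, 0.1815, 0.1232]
force: [2.6, 0.8, 1.5]
grasp_force: 60.0
rocker slope 28 0.293
rocker slope 25 0.282
rocker slope 25 0.319
rocker slope 28 0.274
t 51.5 tcp [0.5924 0.1813 0.1212] yaw 50.1 q6 0.96 F [ 0.4  0.  -1. ] w 0.012 g 60.0
to .41,.27,.12,50 : turn 0.002 then dx -0.0493 dy -0.1968 dz 0.0012  (xy rows 4.9, z rows 0.0)
```

All four rockers are on. Lay the stylus back on the mat.

```bash
python3 -m creep '[[-0.005,-0.02,0,0,0.005],[-0.008,-0.037,0,0,0.005],[-0.008,-0.037,0,0,0.005],[-0.008,-0.037,0,0,0.005],[-0.006,-0.037,0,0,0.005],[0,-0.018,0,0,0.005],[0,0,0,0,0.005]]' 60| grep -E "ee"
python3 -m creep '[[0,0,0,-0.11,0.005],[0,0,0,-0.125,0.005],[0,0,0,-0.125,0.005],[0,0,0,-0.125,0.005],[0,0,0,-0.125,0.005],[0,0,0,-0.125,0.005],[0,0,0,-0.031,0.005],[0,0,0,0,0.005]]' 60| grep -E "wid"
python3 plan.py .424,.294,.0115,94
python3 - <<'E'
from h import *
for n in("top","side"):
    w=cloud(capture(n))
    reg=(w[...,0]>.12)&(w[...,0]<.5)&(w[...,1]>.15)&(w[...,1]<.45)&(w[...,2]>.013)&(w[...,2]<.036)
    k,l,s,ce=cv2.connectedComponentsWithStats(reg.astype(np.uint8))
    for i in range(1,k):
        if s[i,4]>40: P=w[l==i]; print(n,(ce[i]/.64).round(),s[i,4],rect(P[:,:2]),np.median(P[:,2]).round(4))
E
```

```text
ee_pos: [0.4224, 0.2742, 0.1176]
width: 0.0123
t 52.8 tcp [0.4258 0.2728 0.1178] yaw 94.1 q6 0.45 F [ 0.2 -0.7 -1.1] w 0.012 g 60.0
to .424,.294,.0115,94 : turn 0.002 then dx 0.0213 dy -0.0003 dz 0.1063  (xy rows 0.5, z rows 2.5)
top [323. 409.] 91 [344.2 234.7 -79.4  30.   24.9] 0.0291
side [483. 469.] 554 [334.4 292.2 -79.3 141.8  25.3] 0.028
```

```bash
python3 -m creep '[[0.02,0,0.02,0,0.005],[0,0,0.03,0,0.005],[0,0,0.03,0,0.005],[0,0,0.015,0,0.005],[0,0,0.007,0,0.005],[0,0,0.003,0,0.005],[0,0,0,0,0.005]]' 60| grep -E "ee|force"
```

```text
ee_pos: [0.4243, 0.2931, 0.0131]
force: [-0.6, 0.1, 0.4]
grasp_force: 60.0
```

```bash
python3 -m creep '[[0,0,0.0015,0,0.005],[0,0,0,0,0.02],[0,0,0,0,0.035],[0,0,0,0,0.035],[0,0,0,0,0.035],[0,0,-0.02,0,0.035],[0,0,-0.03,0,0.035],[0,0,-0.04,0,0.035],[0,0,-0.04,0,0.035]]' 60| grep -E "ee|force|wid"
python3 -m creep '[[-0.025,0,-0.02,0,0.035],[-0.035,0,-0.02,0,0.035],[-0.035,0,0,0,0.035],[-0.035,0,0,0,0.035],[-0.035,0,0,0,0.035],[-0.035,0,0,0,0.035],[-0.035,0,0,0,0.035],[-0.035,0,0,0,0.035],[-0.035,0,0,0,0.035],[-0.035,0,0,0,0.035]]' 60| grep -E "ee|force"
python3 -m creep '[[-0.035,0,0,0,0.035],[-0.035,0,0,0,0.035],[-0.035,0,0,0,0.035],[-0.035,0,0,0,0.035],[-0.035,0,0,0,0.035],[-0.035,0,0,0,0.035],[0,0,0,0,0.035],[0,0,0,0,0.035]]' 60| grep -E "ee|force"
python3 rk.py; python3 - <<'E'
from h import *
for n in("top","side"):
    c=capture(n); w=cloud(c)
    reg=(w[...,0]>.12)&(w[...,0]<.5)&(w[...,1]>.15)&(w[...,1]<.45)&(w[...,2]>.011)&(w[...,2]<.036)
    k,l,s,ce=cv2.connectedComponentsWithStats(reg.astype(np.uint8))
    for i in range(1,k):
        if s[i,4]>40: P=w[l==i]; print(n,(ce[i]/.64).round(),s[i,4],rect(P[:,:2]),np.median(P[:,2]).round(4))
    cv2.imwrite(f"pics/end_{n}.png",cv2.resize(c["image"],(800,600))[:,:,::-1])
E
```

```text
ee_pos: [0.4235, 0.2927, 0.1428]
force: [-0.1, 0.3, -0.2]
width: 0.0349
grasp_force: 0.0
ee_pos: [0.4477, -0.0478, 0.182]
force: [0.8, 0.8, -0.4]
grasp_force: 0.0
ee_pos: [0.4625, -0.2569, 0.1816]
force: [-0.7, -0.0, -0.3]
grasp_force: 0.0
rocker slope 27 0.32
rocker slope 24 0.316
rocker slope 26 0.381
rocker slope 26 0.286
top [306. 365.] 141 [426.4 269.9 -86.  101.5  12.9] 0.0164
top [293. 415.] 431 [334.2 288.8 -79.4 140.1  25. ] 0.0289
side [431. 443.] 173 [426.4 278.  -85.9 109.1  13.2] 0.0154
side [483. 469.] 557 [334.2 292.6 -79.2 141.3  25.5] 0.028
```

View pics/end_side.png

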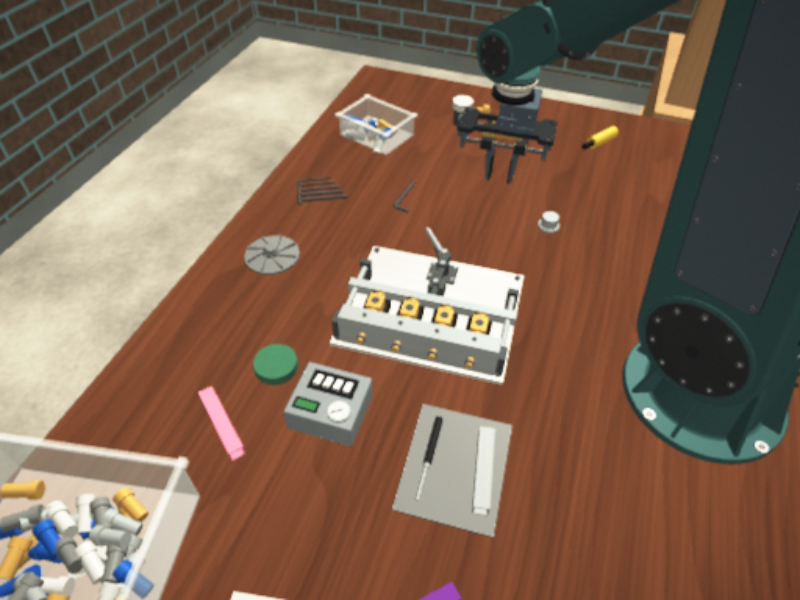

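The picture shows both tools flat on the mat (stylus (430,455), tube (485,470)). The lever is locked at (435,240), the valves are on the ports and all four rockers have tipped. The gripper is clear of everything.

```bash
python3 -c "
from station import bot; print(bot.hand_in())"
```

```text
the job is handed in; nothing more can be done
None
```

The job is handed in: by my last measurements all four valves are clamped on their ports with the lever locked, all four rockers are on, and the tube and stylus lie flat on the mat; the judge's result was not shown.

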